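# Load the bench shaker, clamp the jars and hang its front gate

## Robot

A 6-joint arm with a two-finger parallel gripper is mounted at the origin on the work surface. World frame = base frame: x ahead of the robot, y to its left, z up, the work surface at z = 0. Lengths are in m, angles in degrees, forces in N, time in s.
With the tool pointing down it reaches from about 0.4 to 0.925 m from the base axis. Payload 12.5 kg.
Tool frame: the origin (TCP) lies midway between the tips of the shut fingers; the grasp point (between the pads) lies ctrl.grasp_offset behind it (ctrl.grasp_offset is the distance from the TCP to the grasp point, in m); z points along the fingers, y is the direction in which the jaws open and shut (so a half turn about z gives the same grasp; the last joint's range is limited). The gripper opens to 95 mm and grips with 3 to 60 N. Pads are 20 mm wide; open, the fingers measure 119 mm over their backs; the gripper's body (75 mm by 180 mm) begins 59 mm behind the grasp point.
Start: joints at [-71.196, 28.126, 89.318, -0, 62.55, -6.05], TCP at [0.263, -0.567, 0.215] pointing down, gripper open.
Joint ranges: [-177.58, 177.58], [-47.91, 125.51], [2.72, 160], [-65.01, 245.01], [3.68, 167.84], [-153.87, 153.87]. Speed limits (degrees/s): [127.2, 127.2, 159.86, 180, 180, 180].

## Interface

Orientations are given as a 3x3 rotation matrix whose columns are the frame's x, y, z axes.
In Python, from plant import ctrl, read_camera, recognise, place_of gives the robot as it stands.
- The arm moves only by the shell command python3 -m creep 'ROWS'. ROWS is JSON, a list of rows, each a list of 3 entries, a list of its own where there are three numbers: the turn, a rotation vector about the world's x, y, z in degrees, then the shift along the world's x, y, z in m, then the opening, from 0 (shut) to 1 (fully open). In form: [[[rx, ry, rz], [tx, ty, tz], grip], ...]. A call has exactly 5 rows; each row is the pose to reach, as a shift and turn from the pose commanded when the call began; what a row does not reach only later rows make up. A row lasts 1/12 s, in which the tool goes at most 41.7 mm and 7.16 degrees, less where a joint would pass 70% of its speed; a pose out of reach is approached as far as the arm can. A call with a gripper value outside its range is refused whole. The fingers move at their own pace and stop on an object; the grip force is fixed at half the most. Time passes only in rows, so rows that repeat a pose let the fingers close, or fill a call up. It gives the time, the measured TCP pose, the force and the opening at its end, in the units of the state.
- ctrl.read_state(): the state, without advancing time (a new reading comes with each control period).
- read_camera(name): name is "side" or "top"; returns a dict with "pixels" (420x560x3 uint8, red, green, blue), "K" (3x3 intrinsics, pixels), "cam_to_world" (4x4, takes a point from camera to world coordinates). Camera axes: x right, y down, z forward; pixel columns grow to the right and rows downward; lengths in m; the calibration is good to about 2 mm. A picture is of the moment at which its call begins. There is no depth.
- ctrl.close_job(): hands the job in, once; it reports no verdict.
Trained networks look in a picture, given as the dict that the camera call returned (one of the last four; its "shot" number tells which), for a name from the list of things; names that differ only in an ending like _2 or _b are one class to them, and where a whole thing is asked for, a point or a joint stands for the part that bears it (a point fixed in the world has none). Each returns a list of dicts, best first, with "p" (0 to 1); they miss things now and then, are a little off and sometimes report something else, mostly with a low value. They report only what shows in the picture. A call takes as long as a camera call. They do not tell look-alikes from the thing itself.
- recognise(label, picture): "centre" ([x, y, z] in m, in world coordinates, good to about 4 mm: the middle of the surface that is visible of it).
- place_of(label, picture): "centre" ([x, y, z] in m, in world coordinates, good to about 4 mm: a listed point, or the origin of a listed thing).
The state is a dict: "clock": time; "joint_pos": joint angles; "dq": joint speeds; "joint_efforts": joint torques, N m; "position": TCP position; "eef_rot": TCP orientation; "force": force on the tool from outside, world axes, zero at the start; "moment": the same for the moment, N m; "gripper_width": finger opening in m.
Only numpy, scipy, OpenCV 4.12 (cv2) and the standard library are available. Lean on these libraries where they do the work, as an engineer would, in place of code of your own. Each camera call takes 0.05 s, during which the arm holds its last target.

## Task

Get the bench shaker ready to run: free its clamp bar and draw it back, stand every one of the small sample jars upright on the platform side by side along the rear fence, slide the bar up snug so that it holds all of them against the fence, and turn the clamp knob tight. Then take the lift-off gate from the drying rack, lower it onto the two hinge pins until both knuckles are fully down, and swing it shut against the latch post. Leave the other things on the bench alone.

Things in the scene. Friction and masses are not known exactly. Their poses are not given: they have to be found in the camera images.
- shaker: Fixed bench shaker: white housing 300 mm deep (x), 340 mm wide (y), 65 mm high. Origin on the bench under its centre; its operator front faces its own -x, which points roughly to world +y; z up. Its aluminium platform, 230 x 260 mm, has its top at z = 83. Guard bars round the rear (x = 140) and sides (y = +-157), top at z = 168 (mm, this frame); the front is open: the gate goes there.
- fence_mid (a point): middle of the front face of the fixed rear fence, at platform height: x = 98, y = 0, z = 83 mm in the shaker's frame, axes as the shaker. The fence is 24 mm high, 10 mm thick, from y = -120 to 120 mm. The clamp bar is parallel to it, 12 mm thick, 236 mm long, its top 26 mm above the platform; a low tongue from it to the front carries the knob 55 mm in front of its clamping face.
- latch_post (a point): where the middle height of the shut gate's free end meets the latch post: the post's front face, x = -135, y = -112, z = 120 mm in the shaker's frame; steel post 16 mm square, top at z = 168. It is the gate's stop. Axes as the shaker
- clamp_bar (a joint): gap in m between the clamp bar's face and the fence, 0 to 0.092; the bar slides along the shaker's x, the gap grows towards the front. Knob loose: it slides with about 2 N; knob tight: it holds about 30 N. A jar just held between bar and fence gives 0.046. At the start the bar is clamped with a gap narrower than a jar.
- clamp_knob (a joint): angle of the clamp knob in rad, 0 (fully loose) to 1.35; grows clockwise seen from above. Below 0.25 the bar is free; from 0.3 on it grips more and more, at 1.0 or more it is tight (up to 0.15 N m to turn). Tight at the start. It stays where it is left.
- knob_grip (a point): centre of the knob's wing, on the knob's upright axis, 137 mm above the bench; travels with the bar. Black wing 38 mm long, 12 mm thick, 30 mm high (z = 122 to 152 mm) on a disc 36 mm across. Axes turn with the knob; the wing's length lies 0.65 rad counter-clockwise from this x axis, that is at 0.65 - q from the shaker's x axis for a joint value q.
- pin_low (a point): tip of the lower hinge pin: x = -140, y = 130, z = 98 mm in the shaker's frame, axes as the shaker. Upright steel pin 10 mm across, round tip, standing 14 mm above its bracket (14 mm wide in x, 8 mm thick, top at z = 84) that comes from the hinge post (16 mm square, at y = 157, top at z = 168).
- pin_top (a point): tip of the upper hinge pin, straight above the lower one, at z = 163 mm; the same pin, on a bracket with top at z = 149 and underside at z = 141. The gate's lower knuckle must come in from the front between the lower pin's tip and this underside, then the gate is lowered.
- gate: lift-off gate: steel frame with clear panel, 235 mm long (its y), 10 mm thick (x), 85 mm high (z), about 0.32 kg; origin at the middle of its underside. Two knuckles (upright tubes, 20 mm outside, 12 mm bore, 14 mm high) beyond its +y end. Starts upright in the rack. Hung and shut, its axes are the shaker's and its underside is at z = 78 mm; it opens to the front.
- gate_grip (a point): middle of the gate's top rail (10 mm thick, 20 mm high, flat sides), 75 mm above the gate's underside, axes as the gate; the centre of mass lies under it within 12 mm, towards the knuckles. Released on its pins, the gate's free end sags some 8 mm.
- knuckle_low (a point): centre of the lower end of the lower knuckle: y = 130, z = 6 mm in the gate's frame; 14 mm below the pin's tip when fully down
- knuckle_top (a point): centre of the lower end of the upper knuckle: y = 130, z = 71 mm in the gate's frame
- rack: white plastic drying rack, fixed: base 90 x 190 mm, 10 mm high, with two pairs of uprights, 44 mm high in all, at y = +-70 mm that leave a slot 15 mm wide along its y, in which the gate stands on the base; origin on the bench under its centre
- jar1: screw-top sample jar, white plastic with a white cap, a plain upright cylinder 46 mm across and 66 mm high, about 0.12 kg; origin at the centre of its underside, z up. The four sample jars are alike; some may be absent (None)
- jar2: screw-top sample jar, white plastic with a white cap, a plain upright cylinder 46 mm across and 66 mm high, about 0.12 kg; origin at the centre of its underside, z up. The four sample jars are alike; some may be absent (None)
- jar3: screw-top sample jar, white plastic with a white cap, a plain upright cylinder 46 mm across and 66 mm high, about 0.12 kg; origin at the centre of its underside, z up. The four sample jars are alike; some may be absent (None)
- jar4: screw-top sample jar, white plastic with a white cap, a plain upright cylinder 46 mm across and 66 mm high, about 0.12 kg; origin at the centre of its underside, z up. The four sample jars are alike; some may be absent (None)
- amber_bottle: bystander: amber bottle, 64 mm across, 130 mm high; origin at its underside
- large_jar: bystander: a much larger white jar, 80 mm across, 90 mm high; origin at its underside; not one of the sample jars
- beaker: bystander: glass beaker, 66 mm across, 80 mm high; origin at its underside
- weigh_dish: bystander: white weighing dish, 64 mm across, 14 mm high; origin at its underside
- small_vial: bystander: small glass vial with a black cap, 28 mm across, 45 mm high; origin at its underside
- spatula: bystander: spatula 180 mm long, lying on the bench
Not all that is in view belongs to the job. Leave any red or yellow look-alike of the jar1 alone.

How it is judged (in metres and radians):
On the way, in this order (a step that is already met when the one before it is completed fails the run):
1. the clamp bar is freed and drawn back so that the jars fit in (gap over 52 mm) (value of joint clamp_bar above 0.052 m), for 0.2 s.
2. every sample jar stands on the platform against the fence, the bar is snug against them and the knob is tight (x of jar1 in the frame of shaker between 0.0705 and 0.0795 m and y of jar1 in the frame of shaker between -0.115 and 0.115 m and z of jar1 in the frame of shaker between 0.079 and 0.088 m and angle between each of jar1, jar2, jar3, jar4's own z axis and vertical below 0.12 rad and x of jar2 in the frame of shaker between 0.0705 and 0.0795 m and y of jar2 in the frame of shaker between -0.115 and 0.115 m and z of jar2 in the frame of shaker between 0.079 and 0.088 m and x of jar3 in the frame of shaker between 0.0705 and 0.0795 m and y of jar3 in the frame of shaker between -0.115 and 0.115 m and z of jar3 in the frame of shaker between 0.079 and 0.088 m and x of jar4 in the frame of shaker between 0.0705 and 0.0795 m and y of jar4 in the frame of shaker between -0.115 and 0.115 m and z of jar4 in the frame of shaker between 0.079 and 0.088 m and value of joint clamp_bar below 0.0485 m and value of joint clamp_knob above 1 rad), for 0.2 s.
3. both knuckles of the gate are fully down on their pins (horizontal distance between knuckle_low and pin_low below 0.004 m and horizontal distance between knuckle_top and pin_top below 0.004 m and z of knuckle_low in the frame of shaker between 0.08 and 0.088 m and z of knuckle_top in the frame of shaker between 0.145 and 0.153 m and angle between gate's own z axis and vertical below 0.08 rad), for 0.3 s.
At the end, for the whole second after the job is handed in: all sample jars upright on the platform within 4.5 mm of the fence; clamp gap under 48.5 mm (2.5 mm play), knob at 1.0 rad or more; both knuckles down on their pins (within 4 mm); gate within 0.08 rad of shut, at rest (all of step 2 and all of step 3 and angle between the y axis of gate and the y axis of shaker, either way round below 0.08 rad and linear speed of gate below 0.02 m/s); the robot touches nothing.
It fails at once if another thing on the bench is knocked over or moved more than 6 cm (distance of any of amber_bottle, large_jar, beaker, weigh_dish, small_vial, spatula from where it was at the start of the episode above 0.06 m or angle between any of amber_bottle, large_jar, beaker, weigh_dish, small_vial's own z axis and vertical above 0.6 rad).
Of jar1, jar2, jar3, jar4 only 2 to 4 are there at a start; the rules pass over those that are not, and their reading is None.
At some moment in a run one of jar1, jar2, jar3, jar4 may be knocked a few centimetres aside while the robot is not near it.
It also fails if it takes over 210 s, if anything falls off the work surface, if the arm or the gripper's body presses on something with over 40 N, if the wrist force passes 120 N, or if a joint passes its speed limit or range.

## Working session

There is one attempt and no reset: what is moved stays moved. The work goes in short steps, Python scripts to look and compute and a shell command to move; the robot and the scene stay as the last step left them, time stands still between calls to the robot, and variables do not carry over. Pictures are saved under pics/ and viewed, and the job is handed in when it is done.

```bash
ls; mkdir -p pics
cat > h.py <<'E'
from plant import ctrl, read_camera, recognise, place_of
import numpy as np, cv2
def snap(name,fn,crop=None,scale=1):
    p=read_camera(name); im=p["pixels"][:,:,::-1]
    if crop: x0,y0,x1,y1=crop; im=im[y0:y1,x0:x1]
    if scale!=1: im=cv2.resize(im,None,fx=scale,fy=scale,interpolation=cv2.INTER_CUBIC)
    cv2.imwrite("pics/"+fn,im); return p
def proj(p,X):
    T=np.linalg.inv(p["cam_to_world"]); c=T[:3,:3]@np.array(X)+T[:3,3]; u=p["K"]@c; return u[:2]/u[2]
def ray(p,u,v):
    T=p["cam_to_world"]; d=T[:3,:3]@np.linalg.inv(p["K"])@np.array([u,v,1.]); return T[:3,3],d
def onz(p,u,v,z):
    o,d=ray(p,u,v); return o+d*(z-o[2])/d[2]
E
python3 - <<'E'
from h import *
a=snap("top","t0.png"); b=snap("side","s0.png")
for p in (a,b):
    print(np.round(p["cam_to_world"],3).tolist(),p["K"].tolist())
    for l in ["shaker","fence_mid","latch_post","knob_grip","pin_low","pin_top","gate","gate_grip","knuckle_low","knuckle_top","rack","jar1","amber_bottle","large_jar","beaker","weigh_dish","small_vial","spatula"]:
        print(l,[(round(r["p"],2),np.round(r["centre"],4).tolist(),proj(p,r["centre"]).round().tolist()) for r in place_of(l,p)][:6])
s=ctrl.read_state(); print(s, ctrl.grasp_offset)
E
```

```text
pics
[[0.0, -0.998, 0.06, 0.477], [-1.0, -0.0, -0.001, 0.058], [0.001, -0.06, -0.998, 1.194], [0.0, 0.0, 0.0, 1.0]] [[484.0425378533426, 0.0, 277.84704446731985], [0.0, 484.0425378533426, 211.93686312924928], [0.0, 0.0, 1.0]]
shaker [(0.62, [0.5305, -0.2001, -0.0017], [382.0, 220.0]), (0.58, [0.528, -0.2213, 0.1353], [405.0, 218.0]), (0.2, [0.6494, 0.3208, -0.0], [171.0, 172.0]), (0.19, [0.438, 0.3596, 0.086], [145.0, 258.0])]
fence_mid [(0.85, [0.5239, -0.298, 0.0824], [432.0, 221.0]), (0.67, [0.5176, 0.2349, 0.0015], [205.0, 225.0]), (0.3, [0.5279, -0.2202, 0.1372], [404.0, 218.0]), (0.18, [0.6654, -0.0638, 0.099], [331.0, 159.0])]
latch_post [(0.88, [0.417, -0.06, 0.119], [331.0, 268.0])]
knob_grip [(0.67, [0.5594, 0.3342, 0.0842], [157.0, 205.0]), (0.65, [0.5293, -0.2201, 0.1399], [405.0, 217.0])]
pin_low [(0.77, [0.6632, -0.0617, 0.096], [330.0, 160.0])]
pin_top [(0.93, [0.6612, -0.0603, 0.1647], [332.0, 155.0]), (0.69, [0.5277, -0.2002, -0.0046], [381.0, 221.0]), (0.33, [0.5161, 0.2333, -0.0035], [206.0, 225.0])]
gate [(0.57, [0.4346, 0.3589, 0.0113], [154.0, 259.0]), (0.43, [0
[... 2820 characters left out ...]
9155e-04,
        6.25508392e+01, -6.04969920e+00]), 'dq': array([-0.00154736,  0.02119655,  0.01633495, -0.02878633, -0.04548088,
       -0.05836422]), 'joint_efforts': array([-1.12042751e-04, -6.12465549e+01, -2.58427835e+01,  6.93579856e-02,
        4.45872091e-02,  1.98536739e-06]), 'position': array([ 0.26273061, -0.56712907,  0.21466347]), 'eef_rot': array([[ 9.07385817e-01,  4.20298677e-01,  4.11697350e-05],
       [ 4.20298679e-01, -9.07385813e-01, -8.51932223e-05],
       [ 1.55023480e-06,  9.46067069e-05, -9.99999996e-01]]), 'force': array([ 0.32579849, -0.43858454,  0.15003911]), 'moment': array([ 0.06897092, -0.02627774,  0.00211938]), 'gripper_width': 0.09491715510950118} 0.0188
```

View pictures.

View pics/t0.png

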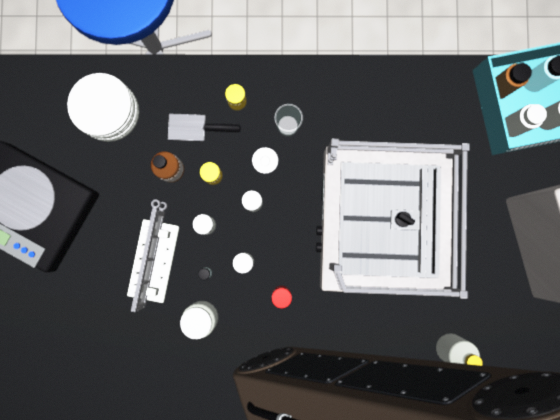

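View pics/s0.png

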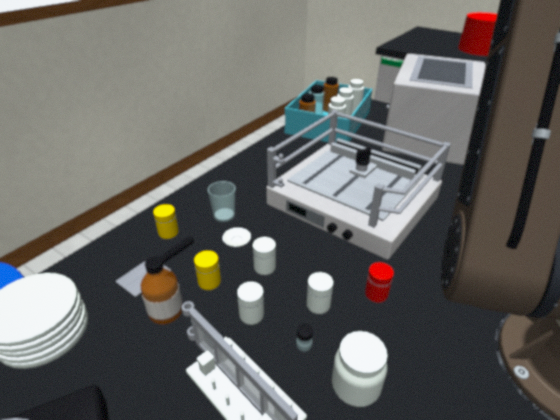

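White sample jars appear at top-image pixels (252,201), (204,224) and (243,263). Things that could be mistaken for them:
- yellow look-alikes at (236,97) and (211,173)
- red look-alike at (282,298)
- large jar at (198,320)
- weighing dish at (265,160)
- yellow-capped bottle at (455,348)

I choose the three white 46 mm jars, and will check them in one close crop.

```bash
cat > meas.py <<'E'
from h import *
from scipy.optimize import least_squares
def avg(labels,n=3,cams=("top","side"),near=None):
    out={l:[] for l in labels}
    for i in range(n):
        for c in cams:
            p=read_camera(c)
            for l in labels:
                for r in place_of(l,p):
                    if near is None or l not in near or np.linalg.norm(np.array(r["centre"])-near[l])<0.03:
                        out[l].append((c,r["p"],np.array(r["centre"]))); break
    return out
E
python3 - <<'E'
from meas import *
near=dict(shaker=[.5275,-.201,0],fence_mid=[.523,-.297,.082],latch_post=[.418,-.059,.119],pin_low=[.662,-.0617,.098],pin_top=[.662,-.0607,.165],knob_grip=[.527,-.219,.138])
o=avg(list(near),3,near=near)
loc=dict(shaker=(0,0),fence_mid=(98,0),latch_post=(-135,-112),pin_low=(-140,130),pin_top=(-140,130))
for l in o:
    for c in("top","side"):
        a=[x[2] for x in o[l] if x[0]==c]
        if a: print(l,c,len(a),np.mean(a,0).round(4),np.std(a,0).round(4))
P=[];Q=[]
for l in loc:
    for x in o[l]: P.append(np.array(loc[l])/1e3);Q.append(x[2][:2])
P=np.array(P);Q=np.array(Q)
def f(v): 
    c,s=np.cos(v[2]),np.sin(v[2]); return (P@np.array([[c,s],[-s,c]])+v[:2]-Q).ravel()
r=least_squares(f,[.5275,-.2,-1.57]); print(r.x,np.degrees(r.x[2]),np.sqrt(np.mean(r.fun**2)))
print(ctrl.read_state()["clock"])
p=snap("top","t1.png",(150,140,320,320),4)
p=snap("top","t2.png",(310,130,480,310),4)
E
```

```text
shaker top 3 [ 0.5286 -0.2008 -0.0033] [0.0006 0.0016 0.0003]
shaker side 3 [ 5.272e-01 -2.018e-01  5.000e-04] [0.0004 0.0007 0.0006]
fence_mid top 2 [ 0.5256 -0.2988  0.0846] [0.0016 0.0005 0.0006]
fence_mid side 3 [ 0.5224 -0.2947  0.0845] [0.0007 0.0012 0.0006]
latch_post top 3 [ 0.4191 -0.0602  0.1215] [0.0016 0.0006 0.0003]
latch_post side 2 [ 0.4206 -0.0594  0.1175] [0.0004 0.0027 0.0004]
pin_low top 3 [ 0.6624 -0.0623  0.0985] [0.0018 0.0008 0.0001]
pin_low side 3 [ 0.6627 -0.0634  0.1002] [0.0011 0.0011 0.0015]
pin_top top 3 [ 0.6637 -0.0615  0.1641] [0.0012 0.0004 0.0006]
pin_top side 3 [ 0.6627 -0.0615  0.1661] [0.0002 0.0002 0.0007]
knob_grip top 3 [ 0.5285 -0.2189  0.1351] [0.001  0.0012 0.0002]
knob_grip side 3 [ 0.5265 -0.2186  0.1374] [0.0016 0.001  0.0016]
[ 0.52784264 -0.19882939 -1.6028226 ] -91.83497012005019 0.001791089701678752
4.0
```

View pics/t1.png

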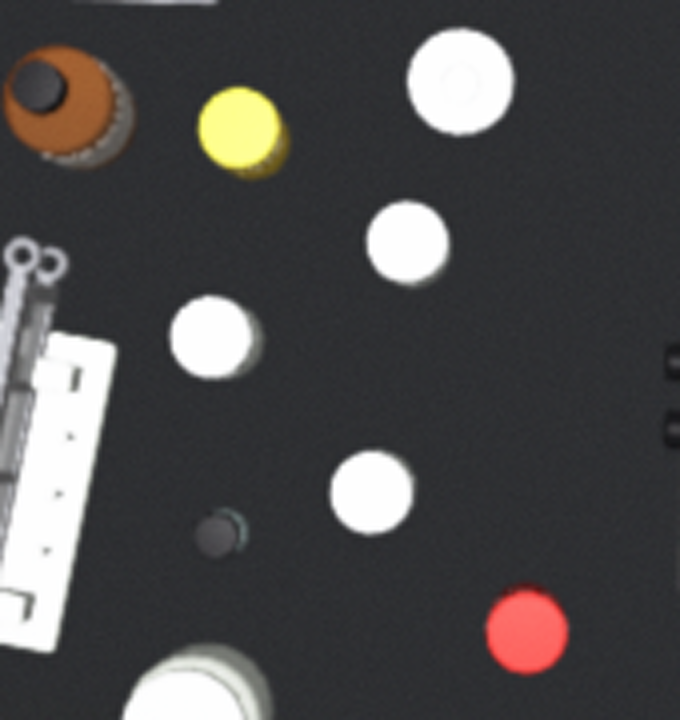

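View pics/t2.png

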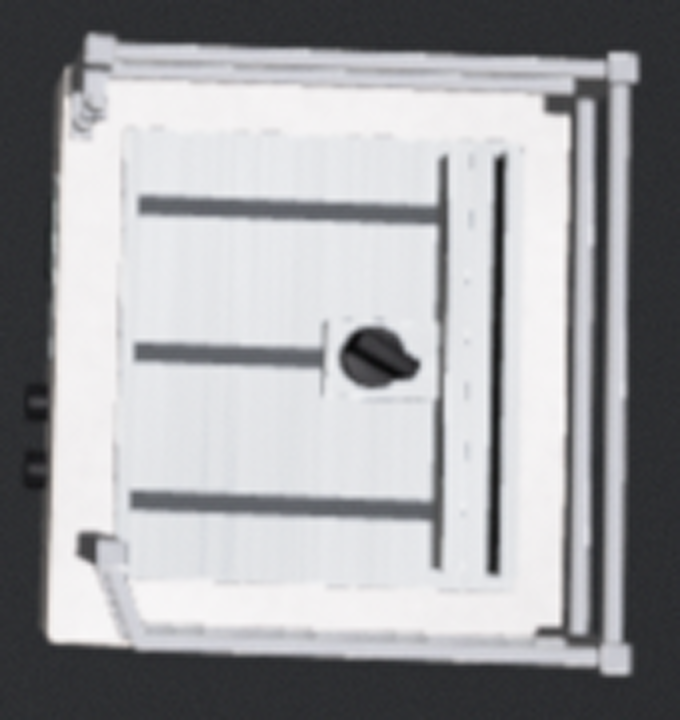

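Three white jars sit at crop pixels (408,242), (212,338) and (372,492). The yellow one (240,128) and red one (527,632) are excluded. The second crop shows the shaker with its knob wing near (380,357), pointing right and down. Next I'll zoom in on the wing angle.

Run:
```python
from h import *
p=snap("top","k1.png",(380,195,430,240),14)
im=p["pixels"].astype(int).sum(2)[195:240,380:430]
m=(im<180).astype(np.uint8); m[:, 32:]*=1
ys,xs=np.nonzero(m); print(len(xs), xs.min(),xs.max(),ys.min(),ys.max())
pts=np.stack([xs,ys],1).astype(float);c=pts.mean(0);w,v=np.linalg.eigh(np.cov((pts-c).T));print(c+[380,195],w,v)
print(proj(p,[.5272,-.2188,.152]),proj(p,[.5272,-.2188,.122]))
```

```text
106 16 33 18 29
[404.64150943 218.53773585] [ 5.97223389 23.74897007] [[ 0.43993851 -0.8980279 ]
 [-0.8980279  -0.43993851]]
[405.54376944 217.89348053] [401.96842042 218.54325668]
```

View pics/k1.png

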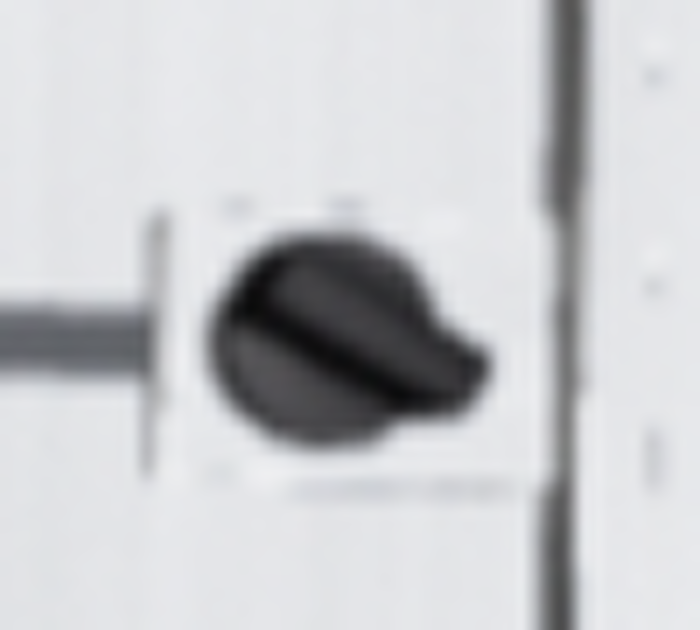

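```bash
python3 -m creep '[[[0,0,7],[0.02,0.03,0.01],1],[[0,0,14],[0.044,0.058,0.02],1],[[0,0,21],[0.066,0.087,0.03],1],[[0,0,28],[0.088,0.116,0.04],1],[[0,0,34],[0.11,0.145,0.04],1]]'
python3 -m creep '[[[0,0,0],[0.022,0.029,0],1],[[0,0,0],[0.044,0.058,0],1],[[0,0,0],[0.066,0.087,0],1],[[0,0,0],[0.088,0.116,0],1],[[0,0,0],[0.11,0.145,0],1]]'
```

```text
clock: 4.57
position: [0.3738, -0.4212, 0.2566]
eef_rot: [[0.512, 0.859, 0.002], [0.859, -0.512, -0.002], [-0.001, 0.003, -1.0]]
force: [0.4, -0.2, 0.1]
gripper_width: 0.0948
clock: 4.98
position: [0.4835, -0.2755, 0.2549]
eef_rot: [[0.517, 0.856, 0.0], [0.856, -0.517, -0.0], [-0.0, 0.0, -1.0]]
force: [0.7, -0.7, 0.3]
gripper_width: 0.0954
```

```bash
python3 -m creep '[[[0,0,0],[0.022,0.029,0],1],[[0,0,0],[0.044,0.057,-0.01],0.6],[[0,0,0],[0.044,0.057,-0.03],0.5],[[0,0,0],[0.044,0.057,-0.055],0.5],[[0,0,0],[0.044,0.057,-0.08],0.5]]'
python3 -m creep '[[[0,0,0],[0,0,-0.02],0.5],[[0,0,0],[0,0,-0.035],0.5],[[0,0,0],[0,0,-0.045],0.5],[[0,0,0],[0,0,-0.047],0.5],[[0,0,0],[0,0,-0.047],0.5]]'
python3 - <<'E'
from h import *
snap("top","k2.png",(360,170,450,260),7); snap("side","k3.png",(300,90,440,210),5)
E
```

```text
clock: 5.4
position: [0.5273, -0.2194, 0.1741]
eef_rot: [[0.516, 0.857, 0.001], [0.857, -0.516, -0.001], [-0.0, 0.001, -1.0]]
force: [-0.4, -0.2, -0.4]
gripper_width: 0.0734
clock: 5.82
position: [0.5267, -0.2202, 0.1275]
eef_rot: [[0.517, 0.856, -0.0], [0.856, -0.517, 0.0], [-0.0, -0.0, -1.0]]
force: [-0.4, -0.5, -0.5]
gripper_width: 0.048
```

View pics/k3.png

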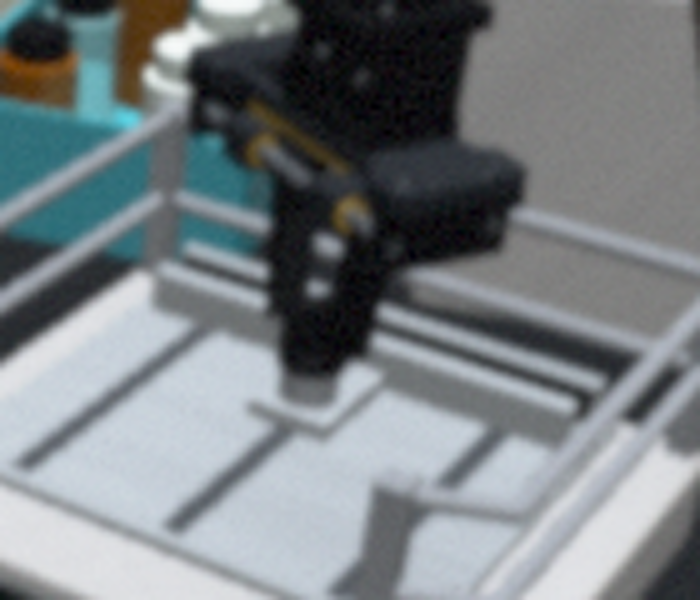

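View pics/k2.png

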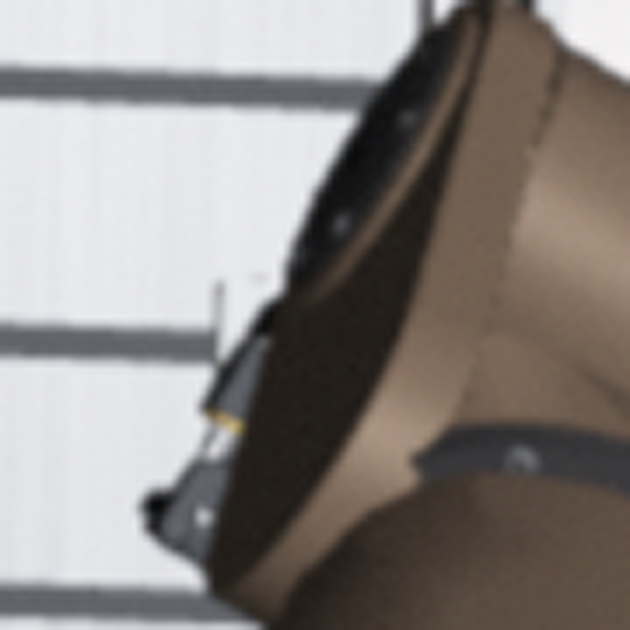

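The fingers straddle the knob; in the side crop the wing is hidden behind the finger at about (320,350). Closing.

```bash
python3 -m creep '[[[0,0,0],[0,0,0],0.25],[[0,0,0],[0,0,0],0.1],[[0,0,0],[0,0,0],0],[[0,0,0],[0,0,0],0],[[0,0,0],[0,0,0],0]]'
python3 - <<'E'
from h import *
s=ctrl.read_state(); print(s["moment"].round(3))
E
```

```text
clock: 6.33
position: [0.5268, -0.2201, 0.1279]
eef_rot: [[0.517, 0.856, 0.0], [0.856, -0.517, -0.0], [0.0, 0.0, -1.0]]
force: [0.7, -0.8, 0.0]
gripper_width: 0.0196
[-0.031 -0.048  0.004]
```

```bash
python3 -m creep '[[[0,0,0],[0,0,0],0],[[0,0,0],[0,0,0],0],[[0,0,0],[0,0,0],0],[[0,0,0],[0,0,0],0],[[0,0,0],[0,0,0],0]]'; python3 -m creep '[[[0,0,5],[0,0,0],0],[[0,0,10],[0,0,0],0],[[0,0,15],[0,0,0],0],[[0,0,20],[0,0,0],0],[[0,0,25],[0,0,0],0]]';python3 - <<'E'
from h import *
s=ctrl.read_state(); print(s["moment"].round(3))
E
```

```text
clock: 6.75
position: [0.5274, -0.2205, 0.1278]
eef_rot: [[0.517, 0.856, 0.002], [0.856, -0.517, -0.001], [0.0, 0.002, -1.0]]
force: [4.4, -2.8, -1.8]
gripper_width: 0.0118
clock: 7.17
position: [0.5271, -0.2204, 0.1278]
eef_rot: [[0.103, 0.995, 0.001], [0.995, -0.103, -0.001], [-0.0, 0.001, -1.0]]
force: [2.5, -2.4, -0.4]
gripper_width: 0.0115
[-0.467 -0.513 -0.107]
```

```bash
python3 -m creep '[[[0,0,6],[0,0,0],0],[[0,0,12],[0,0,0],0],[[0,0,18],[0,0,0],0],[[0,0,25],[0,0,0],0],[[0,0,31],[0,0,0],0]]';python3 - <<'E'
from h import *
s=ctrl.read_state(); print(s["moment"].round(3),s["joint_pos"].round(1))
E
```

```text
clock: 7.58
position: [0.5267, -0.2203, 0.1278]
eef_rot: [[-0.426, 0.905, 0.0], [0.905, 0.426, -0.0], [-0.0, 0.0, -1.0]]
force: [1.3, -1.7, 0.6]
gripper_width: 0.0115
[-0.368 -0.298 -0.083] [-29.3  29.7 102.3  -0.   48.  -54.5]
```

```bash
python3 -m creep '[[[0,0,3],[0,0,0],0],[[0,0,3],[0,0.006,0],0],[[0,0,3],[0.001,0.014,0],0],[[0,0,3],[0.001,0.022,0],0],[[0,0,3],[0.001,0.03,0],0]]'; python3 -m creep '[[[0,0,0],[0,0.008,0],0],[[0,0,0],[0.0005,0.016,0],0],[[0,0,0],[0.001,0.024,0],0],[[0,0,0],[0.001,0.032,0],0],[[0,0,0],[0.001,0.032,0],0]]';python3 - <<'E'
from h import *
s=ctrl.read_state(); print(s["moment"].round(3),s["force"].round(2))
snap("top","k4.png",(310,130,480,310),4); snap("side","k5.png",(250,90,450,240),4)
E
```

```text
clock: 8.0
position: [0.5278, -0.1891, 0.1278]
eef_rot: [[-0.466, 0.885, 0.0], [0.885, 0.466, -0.0], [-0.0, 0.0, -1.0]]
force: [1.1, -2.4, 1.8]
gripper_width: 0.012
clock: 8.42
position: [0.5289, -0.1564, 0.1278]
eef_rot: [[-0.468, 0.884, 0.0], [0.884, 0.468, 0.001], [0.0, 0.001, -1.0]]
force: [2.5, 0.7, 2.3]
gripper_width: 0.0118
[ 0.276 -0.36  -0.102] [2.55 0.72 2.26]
```

View pics/k4.png

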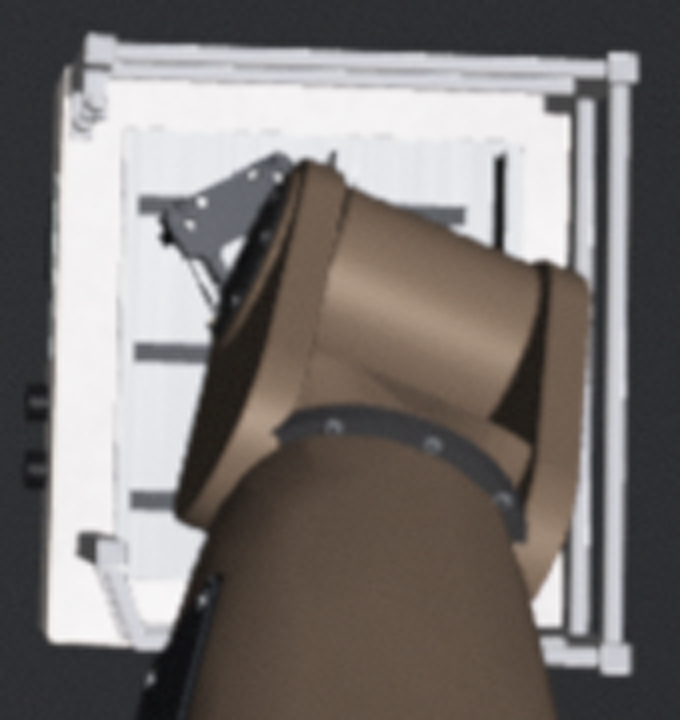

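View pics/k5.png

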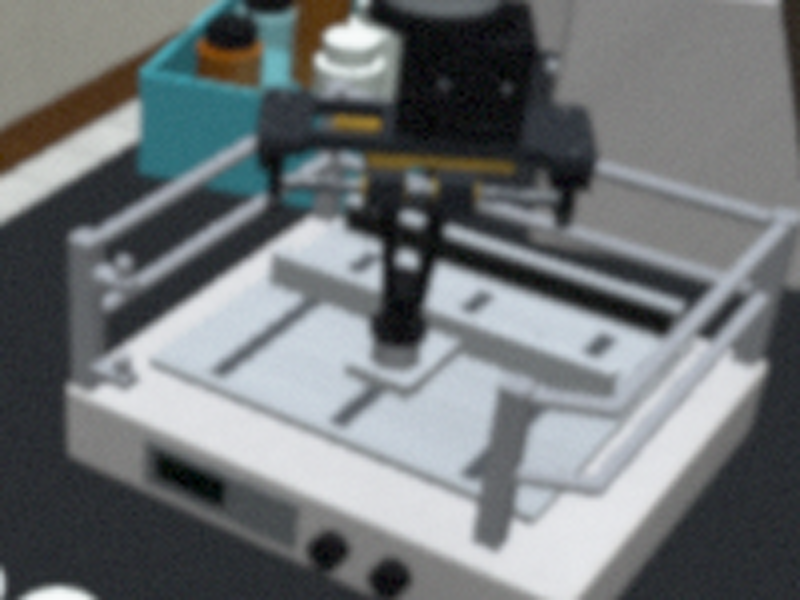

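The side crop shows the bar drawn well back: its slots are visible behind it at (480,300), and the knob block is at (400,360). Releasing and lifting.

```bash
python3 -m creep '[[[0,0,0],[0,0,0],0.15],[[0,0,0],[0,0,0],0.3],[[0,0,0],[0,0,0],0.4],[[0,0,0],[0,0,0.01],0.5],[[0,0,0],[0,0,0.03],0.5]]'
python3 -m creep '[[[0,0,-6],[0,0,0.04],0.6],[[0,0,-12],[0,0.02,0.07],0.8],[[0,0,-18],[0,0.05,0.09],1],[[0,0,-24],[0,0.085,0.09],1],[[0,0,-29.7],[0,0.12,0.09],1]]'
cat > jars.py <<'E'
from h import *
def blobs(p,z=0.066,show=True):
    im=p["pixels"].astype(int); m=((im.min(2)>185)&(im.max(2)-im.min(2)<30)).astype(np.uint8)
    n,l,st,c=cv2.connectedComponentsWithStats(m); out=[]
    for i in range(1,n):
        if 200<st[i,4]<600 and 16<st[i,2]<28 and 16<st[i,3]<28:
            out.append((c[i].round(1).tolist(),int(st[i,4]),onz(p,*c[i],z).round(4).tolist()))
    return out
E
python3 - <<'E'
from jars import *
p=snap("top","t3.png"); s=snap("side","s3.png")
print(blobs(p)); 
for q in (p,s): print([(round(r["p"],2),np.round(r["centre"],4).tolist()) for r in place_of("jar1",q)])
for q in (p,s): print([(round(r["p"],2),np.round(r["centre"],4).tolist()) for r in place_of("knob_grip",q)])
E
```

```text
clock: 8.93
position: [0.5277, -0.158, 0.1566]
eef_rot: [[-0.467, 0.884, -0.004], [0.884, 0.467, 0.002], [0.003, -0.003, -1.0]]
force: [-0.4, -0.1, -0.4]
gripper_width: 0.0358
clock: 9.35
position: [0.5288, -0.0374, 0.2498]
eef_rot: [[0.039, 0.999, 0.003], [0.999, -0.039, -0.001], [-0.001, 0.003, -1.0]]
force: [0.0, 0.4, -1.6]
gripper_width: 0.069
[([533.3, 115.0], 459, [0.7752, -0.5478, 0.066]), ([287.5, 125.0], 237, [0.7508, 0.0338, 0.066]), ([264.7, 160.0], 529, [0.6675, 0.0874, 0.066]), ([251.4, 200.1], 313, [0.5728, 0.1183, 0.066]), ([202.3, 223.8], 314, [0.5174, 0.2326, 0.066]), ([242.3, 262.6], 319, [0.4273, 0.1388, 0.066])]
[(0.9, [0.3455, 0.0494, -0.0002]), (0.84, [0.5738, 0.1225, -0.0011]), (0.77, [0.4288, 0.1419, 0.0005]), (0.76, [0.8257, 0.1589, 0.0015]), (0.73, [0.5174, 0.2346, -0.0016]), (0.7, [0.639, 0.2218, 0.0018]), (0.31, [0.4327, 0.3622, 0.0122]), (0.31, [0.2905, 0.2405, -0.0001])]
[(0.94, [0.5703, 0.1204, 0.0011]), (0.9, [0.6382, 0.2174, -0.0]), (0.77, [0.4245, 0.1403, -0.0008]), (0.73, [0.5214, 0.2327, 0.0011]), (0.67, [0.3417, 0.053, 0.003]), (0.67, [0.8285, 0.1597, 0.0027])]
[(0.72, [0.6534, 0.3239, -0.0015]), (0.27, [0.4367, 0.36, 0.0863])]
[(0.71, [0.5276, -0.1554, 0.136])]
```

View pics/t3.png

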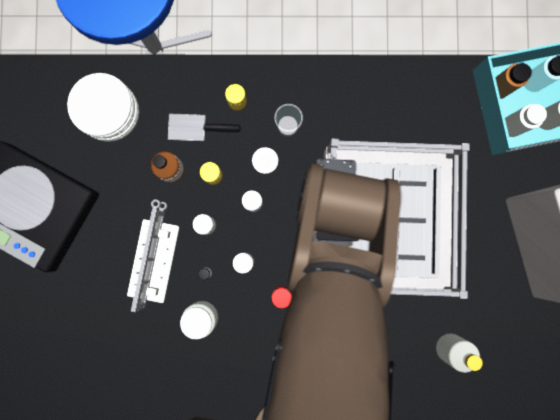

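The top view shows the same three white jars at (252,201), (204,224) and (243,263). Both views put their bases on the bench within 3 mm. I take the (252,201) jar first.

```bash
python3 -m creep '[[[0,0,0],[0.009,0.035,0],1],[[0,0,0],[0.019,0.07,0],1],[[0,0,0],[0.028,0.105,-0.01],1],[[0,0,0],[0.038,0.14,-0.03],1],[[0,0,0],[0.043,0.158,-0.06],1]]'
python3 -m creep '[[[0,0,0],[0,0,-0.035],1],[[0,0,0],[0,0,-0.07],1],[[0,0,0],[0,0,-0.105],1],[[0,0,0],[0,0,-0.14],1],[[0,0,0],[0,0,-0.167],1]]'
python3 -m creep '[[[0,0,0],[0,0,0],0.7],[[0,0,0],[0,0,0],0.5],[[0,0,0],[0,0,0],0.3],[[0,0,0],[0,0,0],0.2],[[0,0,0],[0,0,0],0.2]]'
```

```text
clock: 10.07
position: [0.5738, 0.1217, 0.1887]
eef_rot: [[0.032, 0.999, 0.005], [1.0, -0.032, 0.001], [0.001, 0.005, -1.0]]
force: [0.5, -1.4, 0.4]
gripper_width: 0.095
clock: 10.48
position: [0.5713, 0.1184, 0.0179]
eef_rot: [[0.033, 0.999, -0.002], [0.999, -0.033, -0.0], [-0.0, -0.002, -1.0]]
force: [1.1, 1.4, 0.2]
gripper_width: 0.095
clock: 10.9
position: [0.5726, 0.1198, 0.0225]
eef_rot: [[0.032, 0.999, 0.003], [0.999, -0.032, 0.0], [0.0, 0.003, -1.0]]
force: [1.0, 0.5, -0.0]
gripper_width: 0.0671
```

```bash
python3 -m creep '[[[0,0,0],[0,0,0],0.2],[[0,0,0],[0,0,0],0.2],[[0,0,0],[0,0,0],0.2],[[0,0,0],[0,0,0],0.2],[[0,0,0],[0,0,0],0.2]]'
python3 -m creep '[[[0,0,0],[0,0,0.01],0.2],[[0,0,0],[0,0,0.04],0.2],[[0,0,0],[0,0,0.08],0.2],[[0,0,0],[0,0,0.12],0.2],[[0,0,0],[0,0,0.16],0.2]]'
python3 -m creep '[[[0,0,0],[0,-0.01,0.03],0.2],[[0,0,0],[0.002,-0.04,0.045],0.2],[[0,0,0],[0.004,-0.075,0.045],0.2],[[0,0,0],[0.006,-0.11,0.045],0.2],[[0,0,0],[0.008,-0.145,0.045],0.2]]'
python3 -m creep '[[[0,0,0],[0.002,-0.035,0],0.2],[[0,0,0],[0.004,-0.07,0],0.2],[[0,0,0],[0.006,-0.105,0],0.2],[[0,0,0],[0.008,-0.14,0],0.2],[[0,0,0],[0.01,-0.175,0],0.2]]'
```

```text
clock: 11.32
position: [0.5721, 0.12, 0.0212]
eef_rot: [[0.032, 0.999, 0.001], [0.999, -0.032, 0.0], [0.0, 0.001, -1.0]]
force: [-0.3, -0.0, 6.8]
gripper_width: 0.0456
clock: 11.73
position: [0.571, 0.1199, 0.1828]
eef_rot: [[0.032, 0.999, -0.001], [0.999, -0.032, -0.0], [-0.0, -0.001, -1.0]]
force: [0.7, -0.3, -1.5]
gripper_width: 0.0454
clock: 12.15
position: [0.5792, -0.0263, 0.2266]
eef_rot: [[0.031, 1.0, 0.001], [1.0, -0.031, -0.0], [-0.0, 0.001, -1.0]]
force: [0.8, 0.2, -1.1]
gripper_width: 0.0455
clock: 12.57
position: [0.5892, -0.2017, 0.2261]
eef_rot: [[0.032, 0.999, -0.0], [0.999, -0.032, 0.0], [0.0, -0.0, -1.0]]
force: [0.5, -0.1, -1.0]
gripper_width: 0.0459
```

```bash
python3 -m creep '[[[0,0,0],[0,-0.035,0],0.2],[[0,0,0],[0.001,-0.06,0],0.2],[[0,0,0],[0.001,-0.071,0],0.2],[[0,0,0],[0.001,-0.071,-0.02],0.2],[[0,0,0],[0.001,-0.071,-0.05],0.2]]'
python3 -m creep '[[[0,0,0],[0,0,-0.03],0.2],[[0,0,0],[0,0,-0.05],0.2],[[0,0,0],[0,0,-0.06],0.2],[[0,0,0],[0,0,-0.066],0.2],[[0,0,0],[0,0,-0.066],0.2]]'
python3 - <<'E'
from h import *
snap("side","j1.png",(250,60,450,210),4)
E
```

```text
clock: 12.98
position: [0.5914, -0.272, 0.1778]
eef_rot: [[0.033, 0.999, 0.004], [0.999, -0.033, -0.002], [-0.002, 0.004, -1.0]]
force: [0.8, -0.2, -1.8]
gripper_width: 0.0456
clock: 13.4
position: [0.5907, -0.2706, 0.1093]
eef_rot: [[0.032, 0.999, -0.001], [0.999, -0.032, 0.001], [0.001, -0.001, -1.0]]
force: [0.6, -0.2, -1.3]
gripper_width: 0.0457
```

View pics/j1.png

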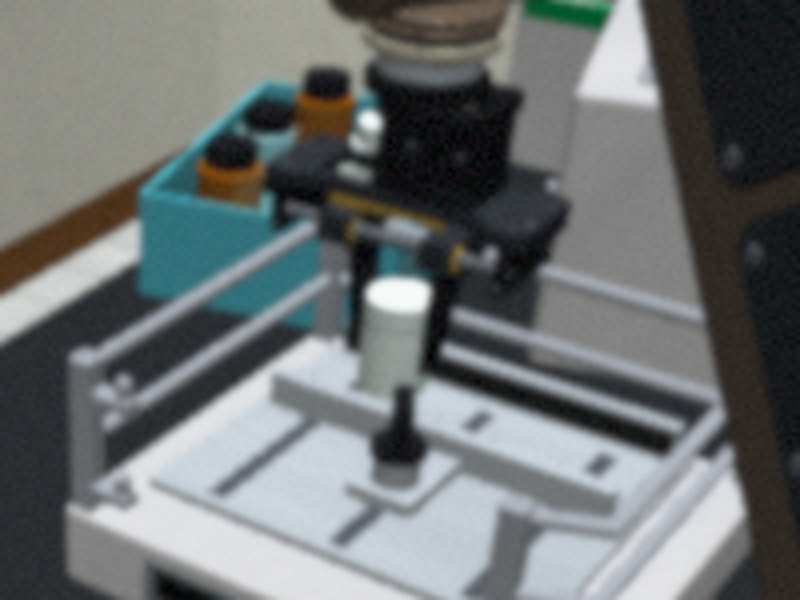

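The jar hangs just above the platform behind the bar, with its cap at about (398,295).

```bash
python3 -m creep '[[[0,0,0],[0,-0.001,-0.001],0.2],[[0,0,0],[0,-0.001,-0.003],0.2],[[0,0,0],[0,-0.001,-0.004],0.2],[[0,0,0],[0,-0.001,-0.005],0.2],[[0,0,0],[0,-0.001,-0.005],0.2]]'
python3 -m creep '[[[0,0,0],[0,0,0],0.4],[[0,0,0],[0,0,0],0.55],[[0,0,0],[0,0,0],0.65],[[0,0,0],[0,0,0],0.7],[[0,0,0],[0,0,0],0.7]]'
python3 -m creep '[[[0,0,0],[0,0,0.02],0.7],[[0,0,0],[0,0,0.05],0.7],[[0,0,0],[0,0,0.085],0.7],[[0,0,0],[0,0,0.12],0.8],[[0,0,0],[-0.005,0.03,0.13],1]]'
python3 -m creep '[[[0,0,0],[0,0.035,0],1],[[0,0,0],[-0.01,0.07,0],1],[[0,0,0],[-0.02,0.11,0],1],[[0,0,0],[-0.03,0.15,0],1],[[0,0,0],[-0.04,0.19,0],1]]'
python3 - <<'E'
from jars import *
p=snap("top","t4.png"); s=snap("side","s4.png",(250,60,450,210),4)
print(blobs(p)); print(blobs(p,.149))
for q in (p,s): print([(round(r["p"],2),np.round(r["centre"],4).tolist()) for r in place_of("jar1",q)])
E
```

```text
clock: 13.87
position: [0.5907, -0.2721, 0.1048]
eef_rot: [[0.032, 0.999, 0.0], [0.999, -0.032, -0.0], [-0.0, 0.0, -1.0]]
force: [-0.5, 0.4, -2.0]
gripper_width: 0.0453
clock: 14.28
position: [0.5908, -0.2722, 0.1048]
eef_rot: [[0.032, 0.999, 0.0], [0.999, -0.032, -0.0], [-0.0, 0.0, -1.0]]
force: [-0.0, 0.1, 0.1]
gripper_width: 0.0647
clock: 14.7
position: [0.5874, -0.2459, 0.2398]
eef_rot: [[0.035, 0.999, 0.007], [0.999, -0.035, -0.005], [-0.004, 0.007, -1.0]]
force: [1.3, 0.0, 0.2]
gripper_width: 0.0751
clock: 15.12
position: [0.5449, -0.0505, 0.2348]
eef_rot: [[0.033, 0.999, 0.0], [0.999, -0.033, -0.0], [-0.0, 0.0, -1.0]]
force: [1.0, 0.4, -0.4]
gripper_width: 0.0947
[([533.3, 115.0], 459, [0.7752, -0.5478, 0.066]), ([287.5, 125.0], 237, [0.7508, 0.0338, 0.066]), ([264.7, 160.0], 529, [0.6675, 0.0874, 0.066]), ([202.3, 223.8], 314, [0.5174, 0.2326, 0.066]), ([242.3, 262.6], 319, [0.4273, 0.1388, 0.066])]
[([533.3, 115.0], 459, [0.7533, -0.5032, 0.149]), ([287.5, 125.0], 237, [0.7307, 0.0356, 0.149]), ([264.7, 160.0], 529, [0.6535, 0.0852, 0.149]), ([202.3, 223.8], 314, [0.5145, 0.2198, 0.149]), ([242.3, 262.6], 319, [0.4309, 0.1329, 0.149])]
[(0.84, [0.4304, 0.1426, -0.0004]), (0.77, [0.5902, -0.2685, 0.0806]), (0.62, [0.5198, 0.2326, -0.002]), (0.61, [0.3459, 0.0512, 0.0019]), (0.59, [0.6393, 0.2186, 0.0044])]
[(0.89, [0.5198, 0.2383, 0.0021]), (0.88, [0.5893, -0.272, 0.0805]), (0.72, [0.4256, 0.1395, -0.0023]), (0.71, [0.4361, 0.3614, 0.0839]), (0.66, [0.6375, 0.2164, 0.0011]), (0.58, [0.343, 0.0529, 0.0031]), (0.58, [0.8305, 0.161, 0.001])]
```

View pics/s4.png

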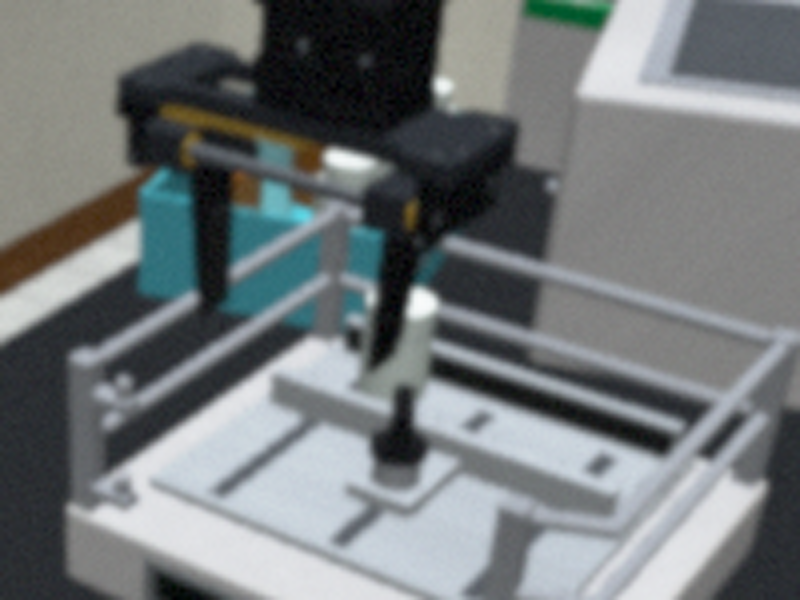

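View pics/t4.png

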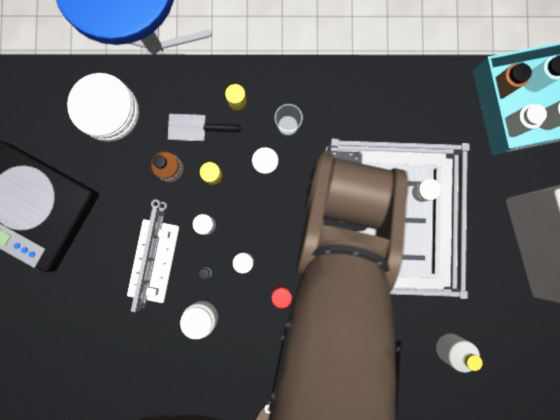

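The first jar stands upright at the fence, at top pixel (429,190). Next is jar (204,224).

```bash
python3 -m creep '[[[0,0,0],[-0.003,0.035,0],1],[[0,0,0],[-0.007,0.07,0],1],[[0,0,0],[-0.01,0.11,0],1],[[0,0,0],[-0.014,0.15,0],1],[[0,0,0],[-0.018,0.19,-0.01],1]]'
python3 -m creep '[[[0,0,0],[-0.004,0.035,-0.01],1],[[0,0,0],[-0.007,0.07,-0.02],1],[[0,0,0],[-0.0085,0.094,-0.04],1],[[0,0,0],[-0.0085,0.094,-0.07],1],[[0,0,0],[-0.0085,0.094,-0.1],1]]'
python3 -m creep '[[[0,0,0],[0,0,-0.03],1],[[0,0,0],[0,0,-0.06],1],[[0,0,0],[0,0,-0.085],1],[[0,0,0],[0,0,-0.1],1],[[0,0,0],[0,0,-0.102],1]]'
python3 - <<'E'
from h import *
snap("side","j2.png",(170,220,370,370),4)
E
```

```text
clock: 15.73
position: [0.529, 0.1383, 0.2259]
eef_rot: [[0.035, 0.999, 0.003], [0.999, -0.035, 0.0], [0.0, 0.003, -1.0]]
force: [0.7, 0.4, 0.6]
gripper_width: 0.0954
clock: 16.15
position: [0.5203, 0.2324, 0.1238]
eef_rot: [[0.031, 1.0, 0.002], [1.0, -0.031, 0.0], [0.001, 0.002, -1.0]]
force: [0.8, -0.5, -0.1]
gripper_width: 0.0951
clock: 16.57
position: [0.519, 0.2303, 0.0196]
eef_rot: [[0.034, 0.999, -0.004], [0.999, -0.034, -0.001], [-0.002, -0.004, -1.0]]
force: [-0.4, -0.5, 0.1]
gripper_width: 0.095
```

View pics/j2.png

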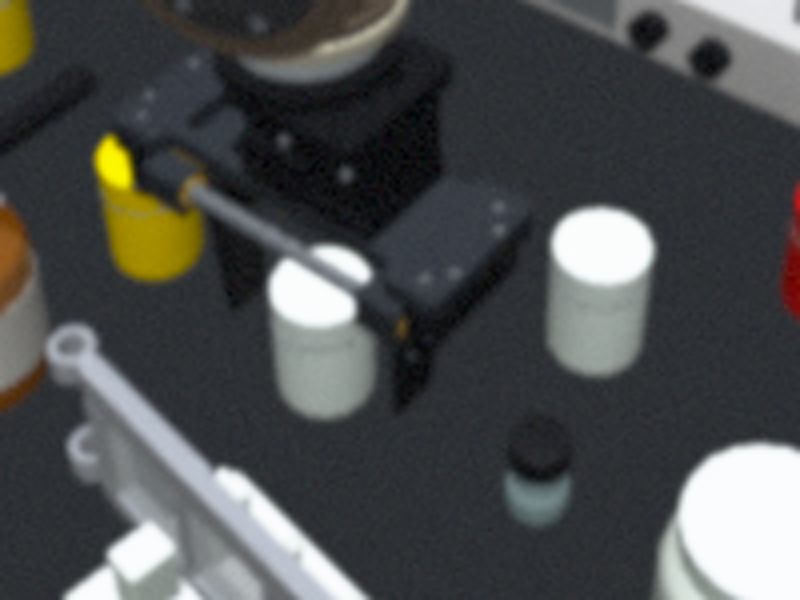

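The jar, with its cap at (320,285), stands between the fingers; the yellow one is clear to the left. I close and carry it.

```bash
python3 -m creep '[[[0,0,0],[0,0.001,0],0.6],[[0,0,0],[0,0.001,0],0.4],[[0,0,0],[0,0.001,0],0.2],[[0,0,0],[0,0.001,0],0.2],[[0,0,0],[0,0.001,0],0.2]]'
python3 -m creep '[[[0,0,0],[0,0,0],0.2],[[0,0,0],[0,0,0],0.2],[[0,0,0],[0,0,0],0.2],[[0,0,0],[0,0,0],0.2],[[0,0,0],[0,0,0],0.2]]'
python3 -m creep '[[[0,0,0],[0,0,0.01],0.2],[[0,0,0],[0,0,0.04],0.2],[[0,0,0],[0,0,0.08],0.2],[[0,0,0],[0,0,0.12],0.2],[[0,0,0],[0,0,0.16],0.2]]'
python3 -m creep '[[[0,0,0],[0,-0.01,0.03],0.2],[[0,0,0],[0,-0.04,0.045],0.2],[[0,0,0],[0.001,-0.08,0.045],0.2],[[0,0,0],[0.002,-0.12,0.045],0.2],[[0,0,0],[0.003,-0.16,0.045],0.2]]'
python3 -m creep '[[[0,0,0],[0,-0.04,0],0.2],[[0,0,0],[0.001,-0.08,0],0.2],[[0,0,0],[0.002,-0.12,0],0.2],[[0,0,0],[0.003,-0.16,0],0.2],[[0,0,0],[0.004,-0.2,0],0.2]]'
```

```text
clock: 17.03
position: [0.5195, 0.233, 0.0234]
eef_rot: [[0.032, 0.999, 0.001], [0.999, -0.032, 0.0], [0.0, 0.001, -1.0]]
force: [0.3, 0.7, 0.5]
gripper_width: 0.0673
clock: 17.45
position: [0.5191, 0.2329, 0.0228]
eef_rot: [[0.032, 0.999, -0.0], [0.999, -0.032, -0.0], [-0.0, -0.0, -1.0]]
force: [-1.1, -0.4, 4.1]
gripper_width: 0.0456
clock: 17.87
position: [0.5188, 0.2327, 0.1849]
eef_rot: [[0.032, 0.999, -0.0], [0.999, -0.032, -0.0], [-0.0, -0.0, -1.0]]
force: [0.8, -0.0, -2.0]
gripper_width: 0.0457
clock: 18.28
position: [0.5218, 0.0715, 0.2287]
eef_rot: [[0.031, 1.0, 0.001], [1.0, -0.031, -0.0], [-0.0, 0.001, -1.0]]
force: [1.5, 0.2, -1.5]
gripper_width: 0.0455
clock: 18.7
position: [0.5257, -0.1291, 0.2284]
eef_rot: [[0.032, 0.999, 0.001], [0.999, -0.032, -0.0], [-0.0, 0.001, -1.0]]
force: [0.4, -0.2, -1.1]
gripper_width: 0.0456
```

```bash
python3 -m creep '[[[0,0,0],[0,-0.035,0],0.2],[[0,0,0],[0,-0.07,0],0.2],[[0,0,0],[0,-0.105,0],0.2],[[0,0,0],[0,-0.13,0],0.2],[[0,0,0],[0,-0.143,-0.005],0.2]]'
python3 -m creep '[[[0,0,0],[0,0,-0.03],0.2],[[0,0,0],[0,0,-0.06],0.2],[[0,0,0],[0,0,-0.085],0.2],[[0,0,0],[0,0,-0.105],0.2],[[0,0,0],[0,0,-0.11],0.2]]'
python3 -m creep '[[[0,0,0],[0,0,-0.002],0.2],[[0,0,0],[0,0,-0.004],0.2],[[0,0,0],[0,0,-0.006],0.2],[[0,0,0],[0,0,-0.006],0.2],[[0,0,0],[0,0,-0.006],0.2]]'
```

```text
clock: 19.12
position: [0.5261, -0.2732, 0.2236]
eef_rot: [[0.034, 0.999, 0.001], [0.999, -0.034, -0.001], [-0.001, 0.001, -1.0]]
force: [0.2, -0.3, -0.9]
gripper_width: 0.0456
clock: 19.53
position: [0.525, -0.2688, 0.1097]
eef_rot: [[0.032, 0.999, -0.004], [0.999, -0.032, 0.003], [0.003, -0.004, -1.0]]
force: [-0.9, 0.7, -2.2]
gripper_width: 0.0455
clock: 19.95
position: [0.5265, -0.2702, 0.1075]
eef_rot: [[0.032, 0.999, 0.001], [0.999, -0.032, -0.001], [-0.001, 0.001, -1.0]]
force: [0.9, -0.0, -1.3]
gripper_width: 0.0455
```

```bash
python3 -m creep '[[[0,0,0],[0,-0.001,-0.001],0.2],[[0,0,0],[0,-0.001,-0.001],0.2],[[0,0,0],[0,-0.001,-0.001],0.4],[[0,0,0],[0,-0.001,-0.001],0.55],[[0,0,0],[0,-0.001,-0.001],0.6]]'
python3 -m creep '[[[0,0,0],[0,0,0],0.65],[[0,0,0],[0,0,0.01],0.65],[[0,0,0],[0,0,0.04],0.65],[[0,0,0],[0,0,0.08],0.65],[[0,0,0],[0,0,0.12],0.65]]'
python3 -m creep '[[[0,0,0],[0,0.03,0.005],1],[[0,0,0],[0,0.065,0.005],1],[[0,0,0],[-0.01,0.105,0.005],1],[[0,0,0],[-0.02,0.145,0.005],1],[[0,0,0],[-0.03,0.18,0.005],1]]'
python3 - <<'E'
from jars import *
p=snap("top","t5.png",(300,130,480,310),4); s=snap("side","s5.png",(250,60,450,210),4)
print(blobs(p))
for q in (p,s): print([(round(r["p"],2),np.round(r["centre"],4).tolist()) for r in place_of("jar1",q)])
E
```

```text
clock: 20.37
position: [0.5263, -0.2712, 0.1058]
eef_rot: [[0.032, 0.999, 0.0], [0.999, -0.032, -0.0], [-0.0, 0.0, -1.0]]
force: [0.4, -0.6, -0.2]
gripper_width: 0.0536
clock: 20.78
position: [0.5258, -0.2708, 0.2274]
eef_rot: [[0.032, 0.999, -0.001], [0.999, -0.032, 0.001], [0.001, -0.001, -1.0]]
force: [-0.2, 0.4, -0.1]
gripper_width: 0.0619
clock: 21.2
position: [0.4954, -0.0892, 0.2315]
eef_rot: [[0.032, 0.999, 0.001], [0.999, -0.032, -0.0], [0.0, 0.001, -1.0]]
force: [0.6, 0.4, 0.1]
gripper_width: 0.0897
[([533.3, 115.0], 459, [0.7752, -0.5478, 0.066]), ([287.5, 125.0], 239, [0.7507, 0.0339, 0.066]), ([264.7, 160.0], 532, [0.6675, 0.0874, 0.066]), ([242.4, 262.6], 320, [0.4272, 0.1388, 0.066])]
[(0.95, [0.8245, 0.1606, 0.0017]), (0.85, [0.4319, 0.1401, -0.0002]), (0.79, [0.342, 0.052, 0.0029]), (0.75, [0.6381, 0.2187, 0.0019]), (0.72, [0.5872, -0.2721, 0.0839]), (0.66, [0.6518, 0.321, -0.0035]), (0.37, [0.7599, 0.2421, 0.0024])]
[(0.93, [0.6375, 0.2192, -0.0015]), (0.78, [0.425, 0.1388, -0.0022]), (0.76, [0.342, 0.0507, 0.0021]), (0.68, [0.8312, 0.158, 0.0033]), (0.65, [0.5274, -0.2723, 0.0874]), (0.64, [0.589, -0.2739, 0.0841]), (0.17, [0.5269, -0.2006, -0.0001])]
```

View pics/s5.png

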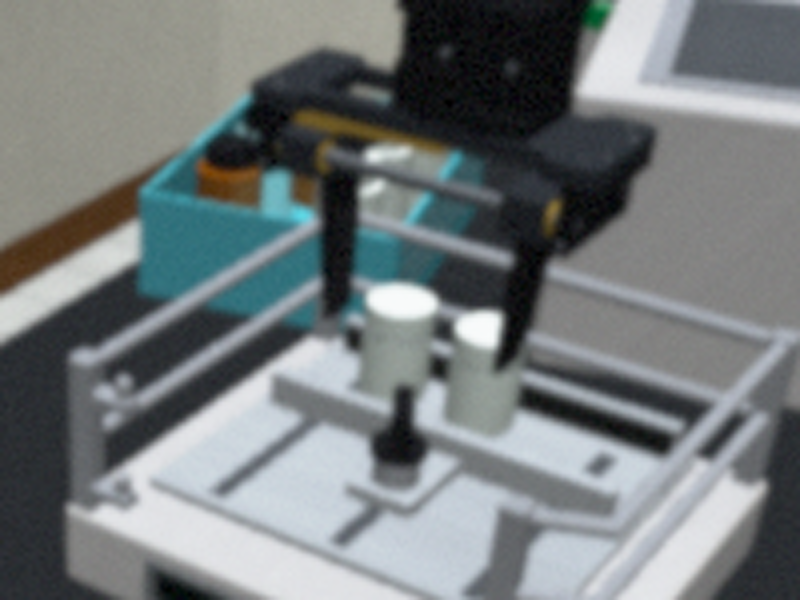

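View pics/t5.png

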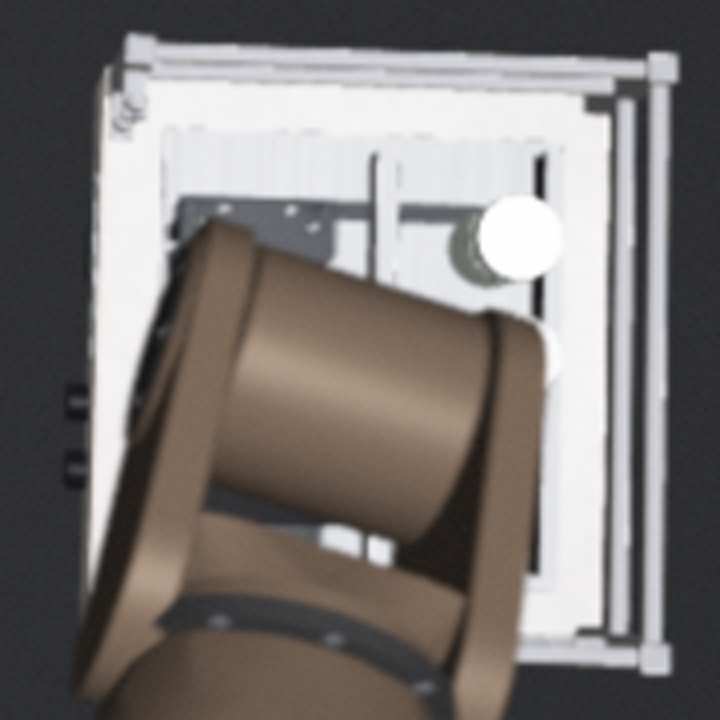

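Both placed jars stand upright behind the bar, at side-crop pixels (400,330) and (482,375). The third jar is still where it was, at (242,263).

```bash
python3 -m creep '[[[0,0,0],[-0.012,0.037,0],1],[[0,0,0],[-0.024,0.074,0],1],[[0,0,0],[-0.035,0.11,0],1],[[0,0,0],[-0.046,0.147,0],1],[[0,0,0],[-0.057,0.184,-0.01],1]]'
python3 -m creep '[[[0,0,0],[-0.01,0.03,-0.02],1],[[0,0,0],[-0.01,0.045,-0.05],1],[[0,0,0],[-0.01,0.045,-0.08],1],[[0,0,0],[-0.01,0.045,-0.11],1],[[0,0,0],[-0.01,0.045,-0.13],1]]'
python3 -m creep '[[[0,0,0],[0,0,-0.03],1],[[0,0,0],[0,0,-0.05],1],[[0,0,0],[0,0,-0.065],1],[[0,0,0],[0,0,-0.069],1],[[0,0,0],[0,0,-0.069],1]]'
python3 - <<'E'
from h import *
snap("side","j3.png",(220,220,420,370),4)
E
```

```text
clock: 21.82
position: [0.4401, 0.0934, 0.2221]
eef_rot: [[0.034, 0.999, 0.003], [0.999, -0.034, 0.0], [0.0, 0.003, -1.0]]
force: [0.8, 0.5, -0.3]
gripper_width: 0.095
clock: 22.23
position: [0.4295, 0.1374, 0.0887]
eef_rot: [[0.033, 0.999, -0.001], [0.999, -0.033, -0.0], [-0.0, -0.001, -1.0]]
force: [0.6, -0.9, 0.2]
gripper_width: 0.0951
clock: 22.65
position: [0.4296, 0.1372, 0.0208]
eef_rot: [[0.033, 0.999, -0.002], [0.999, -0.033, -0.0], [-0.0, -0.002, -1.0]]
force: [0.6, 0.0, 0.7]
gripper_width: 0.0952
```

View pics/j3.png

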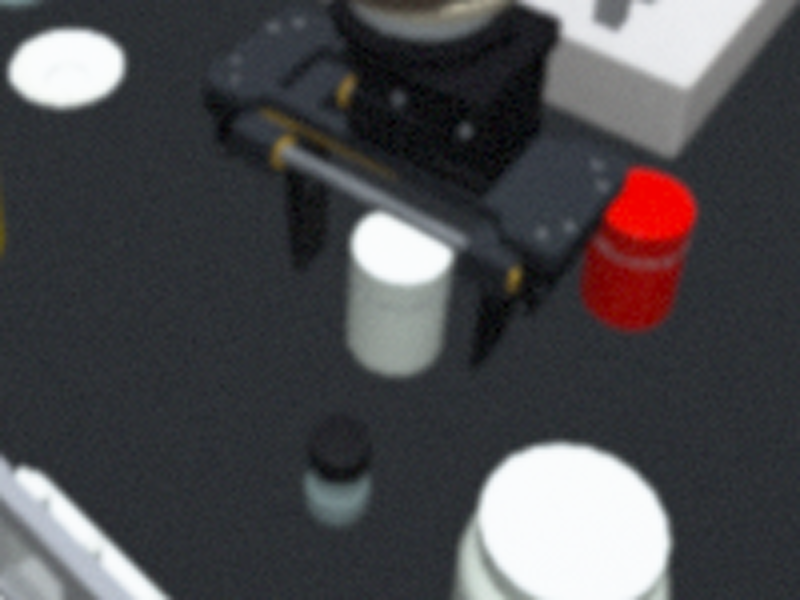

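The third jar stands between the open fingers, with its cap at (400,248); the red one is behind and clear.

```bash
python3 -m creep '[[[0,0,0],[0,0.001,0],0.6],[[0,0,0],[0,0.001,0],0.4],[[0,0,0],[0,0.001,0],0.2],[[0,0,0],[0,0.001,0],0.2],[[0,0,0],[0,0.001,0],0.2]]'
python3 -m creep '[[[0,0,0],[0,0,0],0.2],[[0,0,0],[0,0,0],0.2],[[0,0,0],[0,0,0],0.2],[[0,0,0],[0,0,0],0.2],[[0,0,0],[0,0,0],0.2]]'
python3 -m creep '[[[0,0,0],[0,0,0.01],0.2],[[0,0,0],[0,0,0.04],0.2],[[0,0,0],[0,0,0.08],0.2],[[0,0,0],[0,0,0.12],0.2],[[0,0,0],[0,0,0.16],0.2]]'
python3 -m creep '[[[0,0,0],[0,-0.01,0.03],0.2],[[0,0,0],[0.006,-0.04,0.045],0.2],[[0,0,0],[0.012,-0.08,0.045],0.2],[[0,0,0],[0.018,-0.12,0.045],0.2],[[0,0,0],[0.024,-0.16,0.045],0.2]]'
python3 -m creep '[[[0,0,0],[0.004,-0.04,0],0.2],[[0,0,0],[0.006,-0.08,0],0.2],[[0,0,0],[0.006,-0.12,0],0.2],[[0,0,0],[0.006,-0.16,0],0.2],[[0,0,0],[0.006,-0.2,0],0.2]]'
```

```text
clock: 23.12
position: [0.4294, 0.1389, 0.0221]
eef_rot: [[0.032, 0.999, 0.001], [0.999, -0.032, 0.0], [0.0, 0.001, -1.0]]
force: [-0.1, 0.4, 0.1]
gripper_width: 0.0668
clock: 23.53
position: [0.429, 0.1389, 0.0217]
eef_rot: [[0.032, 0.999, -0.0], [0.999, -0.032, -0.0], [-0.0, -0.0, -1.0]]
force: [-2.2, 0.1, 3.5]
gripper_width: 0.0454
clock: 23.95
position: [0.4287, 0.1388, 0.1833]
eef_rot: [[0.032, 0.999, -0.001], [0.999, -0.032, -0.0], [-0.0, -0.001, -1.0]]
force: [1.5, 0.1, -2.3]
gripper_width: 0.0454
clock: 24.37
position: [0.4531, -0.0227, 0.2271]
eef_rot: [[0.031, 1.0, 0.001], [1.0, -0.031, -0.0], [-0.0, 0.001, -1.0]]
force: [1.5, 0.1, -2.5]
gripper_width: 0.0455
clock: 24.78
position: [0.4587, -0.2232, 0.2265]
eef_rot: [[0.032, 0.999, -0.0], [0.999, -0.032, 0.0], [0.0, -0.0, -1.0]]
force: [1.1, -0.5, -1.4]
gripper_width: 0.0457
```

```bash
python3 -m creep '[[[0,0,0],[0.001,-0.025,0],0.2],[[0,0,0],[0.002,-0.046,0],0.2],[[0,0,0],[0.002,-0.046,-0.02],0.2],[[0,0,0],[0.002,-0.046,-0.05],0.2],[[0,0,0],[0.002,-0.046,-0.08],0.2]]'
python3 -m creep '[[[0,0,0],[0,0,-0.02],0.2],[[0,0,0],[0,0,-0.03],0.2],[[0,0,0],[0,0,-0.036],0.2],[[0,0,0],[0,0,-0.039],0.2],[[0,0,0],[0,0,-0.04],0.2]]'
python3 -m creep '[[[0,0,0],[0,0,-0.001],0.2],[[0,0,0],[0,0,-0.001],0.2],[[0,0,0],[0,0,-0.001],0.2],[[0,0,0],[0,0,-0.001],0.2],[[0,0,0],[0,0,-0.001],0.2]]'
```

```text
clock: 25.2
position: [0.4612, -0.2678, 0.1459]
eef_rot: [[0.033, 0.999, 0.001], [0.999, -0.033, -0.001], [-0.001, 0.001, -1.0]]
force: [-0.2, -1.1, -2.3]
gripper_width: 0.0455
clock: 25.62
position: [0.4615, -0.2673, 0.107]
eef_rot: [[0.032, 0.999, 0.001], [0.999, -0.032, -0.0], [-0.0, 0.001, -1.0]]
force: [-0.6, 0.4, -0.9]
gripper_width: 0.0455
clock: 26.03
position: [0.4613, -0.2672, 0.1061]
eef_rot: [[0.032, 0.999, 0.001], [0.999, -0.032, -0.0], [-0.0, 0.001, -1.0]]
force: [0.3, 0.4, -2.0]
gripper_width: 0.0455
```

```bash
python3 -m creep '[[[0,0,0],[0,-0.001,-0.001],0.2],[[0,0,0],[0,-0.001,-0.001],0.2],[[0,0,0],[0,-0.001,-0.001],0.4],[[0,0,0],[0,-0.001,-0.001],0.55],[[0,0,0],[0,-0.001,-0.001],0.6]]'
python3 -m creep '[[[0,0,0],[0,0,0],0.65],[[0,0,0],[0,0,0.01],0.65],[[0,0,0],[0,0,0.04],0.65],[[0,0,0],[0,0,0.08],0.65],[[0,0,0],[0,0,0.12],0.65]]'
python3 -m creep '[[[0,0,6],[0,0.02,0.005],0.6],[[0,0,12],[-0.01,0.05,0.005],0.5],[[0,0,18],[-0.02,0.09,0.005],0.5],[[0,0,24],[-0.03,0.13,0.005],0.5],[[0,0,29.7],[-0.03,0.16,0.005],0.5]]'
python3 - <<'E'
from jars import *
near=[.5282,-.1555,.137]
for k in range(3):
  p=snap("top","t6.png",(300,130,480,310),4); s=snap("side","s6.png",(250,60,450,210),4)
  for q in (p,s): print([(round(r["p"],2),np.round(r["centre"],4).tolist()) for r in place_of("knob_grip",q)])
for q in (p,s): print([(round(r["p"],2),np.round(r["centre"],4).tolist()) for r in place_of("jar1",q)])
E
```

```text
clock: 26.45
position: [0.4613, -0.2681, 0.1047]
eef_rot: [[0.032, 0.999, 0.0], [0.999, -0.032, -0.0], [-0.0, 0.0, -1.0]]
force: [-0.8, -0.2, 0.0]
gripper_width: 0.0535
clock: 26.87
position: [0.4607, -0.2677, 0.2265]
eef_rot: [[0.032, 0.999, -0.001], [0.999, -0.032, 0.001], [0.001, -0.001, -1.0]]
force: [1.3, -0.7, -0.6]
gripper_width: 0.0616
clock: 27.28
position: [0.4291, -0.1058, 0.2305]
eef_rot: [[-0.472, 0.882, -0.0], [0.882, 0.472, 0.0], [0.0, 0.0, -1.0]]
force: [1.9, 0.8, 0.2]
gripper_width: 0.0477
[(0.69, [0.5308, -0.1559, 0.1358])]
[(0.77, [0.5285, -0.1587, 0.1383])]
[(0.69, [0.5317, -0.156, 0.1361])]
[(0.57, [0.5259, -0.1596, 0.1349])]
[(0.69, [0.5306, -0.1559, 0.1398]), (0.46, [0.4001, 0.232, -0.0026]), (0.3, [0.2938, 0.2427, -0.0042]), (0.29, [0.4354, 0.3619, 0.0123])]
[(0.57, [0.5302, -0.1573, 0.1392])]
[(0.9, [0.8262, 0.1622, 0.0021]), (0.75, [0.4652, -0.2648, 0.0846]), (0.74, [0.5273, -0.2654, 0.0835]), (0.71, [0.3464, 0.0472, 0.0023]), (0.68, [0.6398, 0.2191, 0.0008]), (0.65, [0.5888, -0.2688, 0.0844])]
[(0.81, [0.8315, 0.1598, 0.0002]), (0.72, [0.588, -0.2739, 0.08]), (0.65, [0.5292, -0.2681, 0.0823]), (0.63, [0.4635, -0.2678, 0.0785]), (0.63, [0.638, 0.2191, -0.0035]), (0.63, [0.3439, 0.053, 0.0003])]
```

View pics/s6.png

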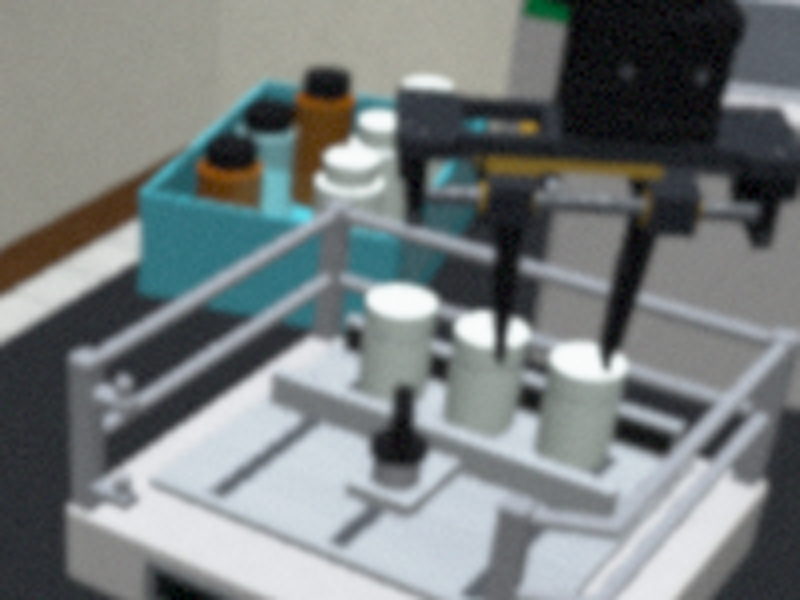

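View pics/t6.png

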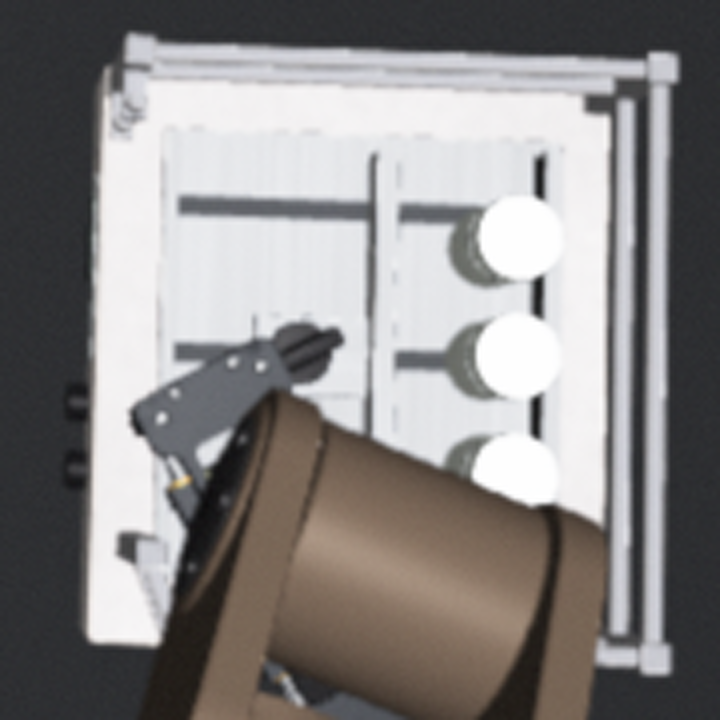

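Three white jars stand upright along the fence at side-crop pixels (400,300), (490,330) and (588,360), and the knob wing is free. Next I'll regrip the knob.

```bash
python3 -m creep '[[[0,0,0],[0.033,-0.017,0],0.5],[[0,0,0],[0.066,-0.034,0],0.5],[[0,0,0],[0.0995,-0.0515,0],0.5],[[0,0,0],[0.0995,-0.0515,-0.02],0.5],[[0,0,0],[0.0995,-0.0515,-0.05],0.5]]'
python3 -m creep '[[[0,0,0],[0,0,-0.025],0.5],[[0,0,0],[0,0,-0.042],0.5],[[0,0,0],[0,0,-0.052],0.5],[[0,0,0],[0,0,-0.052],0.5],[[0,0,0],[0,0,-0.052],0.5]]'
python3 -m creep '[[[0,0,0],[0,0,0],0.35],[[0,0,0],[0,0,0],0.2],[[0,0,0],[0,0,0],0.1],[[0,0,0],[0,0,0],0],[[0,0,0],[0,0,0],0]]'
python3 -m creep '[[[0,0,0],[0,0,0],0],[[0,0,0],[0,0,0],0],[[0,0,0],[0,0,0],0],[[0,0,0],[0,0,0],0],[[0,0,0],[0,0,0],0]]'
```

```text
clock: 28.4
position: [0.5331, -0.161, 0.1803]
eef_rot: [[-0.467, 0.884, 0.004], [0.884, 0.467, -0.002], [-0.004, 0.003, -1.0]]
force: [0.6, 0.0, -0.8]
gripper_width: 0.0476
clock: 28.82
position: [0.5309, -0.1598, 0.1279]
eef_rot: [[-0.467, 0.884, -0.0], [0.884, 0.467, 0.0], [0.0, 0.0, -1.0]]
force: [0.5, 0.8, 0.2]
gripper_width: 0.0477
clock: 29.23
position: [0.5309, -0.1596, 0.1281]
eef_rot: [[-0.467, 0.884, 0.001], [0.884, 0.467, -0.0], [-0.001, 0.001, -1.0]]
force: [0.5, -0.9, -0.1]
gripper_width: 0.0196
clock: 29.65
position: [0.5304, -0.1596, 0.1279]
eef_rot: [[-0.467, 0.884, -0.001], [0.884, 0.467, 0.0], [0.0, -0.0, -1.0]]
force: [-4.0, 0.2, 5.5]
gripper_width: 0.0118
```

```bash
python3 -m creep '[[[0,0,0],[-0.001,-0.006,0],0],[[0,0,0],[-0.001,-0.013,0],0],[[0,0,0],[-0.0015,-0.02,0],0],[[0,0,0],[-0.002,-0.026,0],0],[[0,0,0],[-0.002,-0.031,0],0]]'
python3 -m creep '[[[0,0,0],[0,-0.001,0],0],[[0,0,0],[0,-0.002,0],0],[[0,0,0],[0,-0.003,0],0],[[0,0,0],[0,-0.004,0],0],[[0,0,0],[0,-0.004,0],0]]'
python3 -m creep '[[[0,0,0],[0,-0.001,0],0],[[0,0,0],[0,-0.002,0],0],[[0,0,0],[0,-0.002,0],0],[[0,0,0],[0,-0.002,0],0],[[0,0,0],[0,-0.002,0],0]]'
python3 - <<'E'
from h import *
snap("side","c1.png",(250,60,450,210),4)
E
```

```text
clock: 30.07
position: [0.5291, -0.1917, 0.1279]
eef_rot: [[-0.467, 0.884, 0.001], [0.884, 0.467, -0.0], [-0.001, 0.001, -1.0]]
force: [1.2, 0.8, 5.4]
gripper_width: 0.0115
clock: 30.48
position: [0.529, -0.1951, 0.1279]
eef_rot: [[-0.467, 0.884, 0.001], [0.884, 0.467, 0.0], [-0.0, 0.001, -1.0]]
force: [0.9, 2.6, 6.0]
gripper_width: 0.0118
clock: 30.9
position: [0.529, -0.197, 0.1279]
eef_rot: [[-0.467, 0.884, 0.001], [0.884, 0.467, 0.0], [-0.0, 0.001, -1.0]]
force: [1.4, 3.4, 6.6]
gripper_width: 0.012
```

View pics/c1.png

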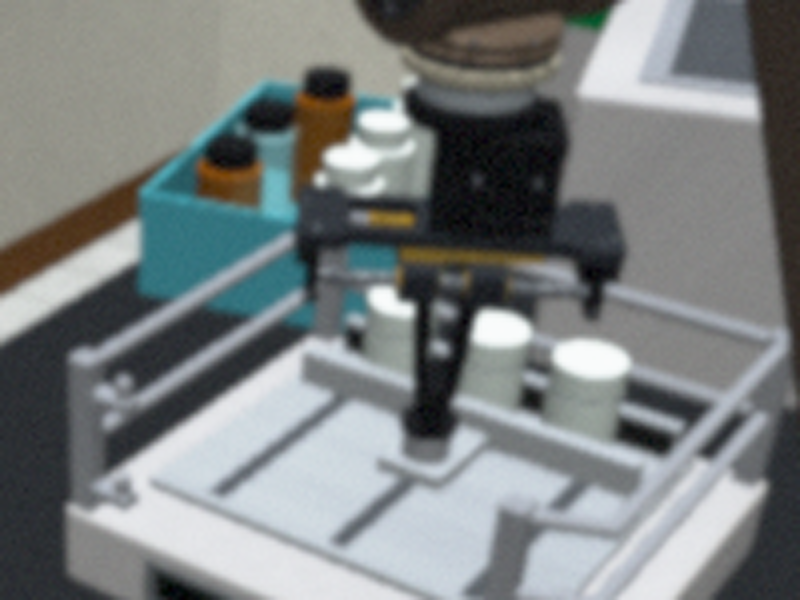

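```bash
for i in 1 2 3; do python3 -m creep '[[[0,0,0],[0,-0.0005,0],0],[[0,0,0],[0,-0.001,0],0],[[0,0,0],[0,-0.001,0],0],[[0,0,0],[0,-0.001,0],0],[[0,0,0],[0,-0.001,0],0]]' | grep -E 'pos|force'; done
```

```text
position: [0.5289, -0.1978, 0.1279]
force: [1.1, 4.0, 6.7]
position: [0.5289, -0.1981, 0.1279]
force: [1.8, 9.0, 6.5]
position: [0.5289, -0.1982, 0.1279]
force: [3.7, 15.9, 8.9]
```

The push stalled at y = -0.198 with 16 N, so all the jars are backed against the fence. Tightening now.

```bash
python3 -m creep '[[[0,0,-6],[0,0,0],0],[[0,0,-12],[0,0,0],0],[[0,0,-18],[0,0,0],0],[[0,0,-25],[0,0,0],0],[[0,0,-31],[0,0,0],0]]'
python3 -m creep '[[[0,0,-6],[0,0,0],0],[[0,0,-12],[0,0,0],0],[[0,0,-18],[0,0,0],0],[[0,0,-25],[0,0,0],0],[[0,0,-31],[0,0,0],0]]'
python3 -m creep '[[[0,0,-1],[0,0,0],0],[[0,0,-2],[0,0,0],0],[[0,0,-3],[0,0,0],0],[[0,0,-3],[0,0,0],0],[[0,0,-3],[0,0,0],0]]'
python3 - <<'E'
from h import *
s=ctrl.read_state();print(s["moment"].round(3))
snap("side","c2.png",(250,60,450,210),4)
E
```

```text
clock: 32.62
position: [0.5279, -0.1984, 0.1279]
eef_rot: [[0.061, 0.998, -0.002], [0.998, -0.061, 0.003], [0.002, -0.002, -1.0]]
force: [-3.7, 11.1, 12.4]
gripper_width: 0.0114
clock: 33.03
position: [0.5269, -0.1981, 0.1278]
eef_rot: [[0.566, 0.824, -0.004], [0.824, -0.566, 0.003], [0.0, -0.005, -1.0]]
force: [-8.8, 13.7, 16.6]
gripper_width: 0.0117
clock: 33.45
position: [0.5269, -0.198, 0.1279]
eef_rot: [[0.604, 0.797, -0.004], [0.797, -0.604, 0.004], [0.0, -0.005, -1.0]]
force: [-9.1, 13.5, 15.1]
gripper_width: 0.012
[2.468 1.489 0.018]
```

View pics/c2.png

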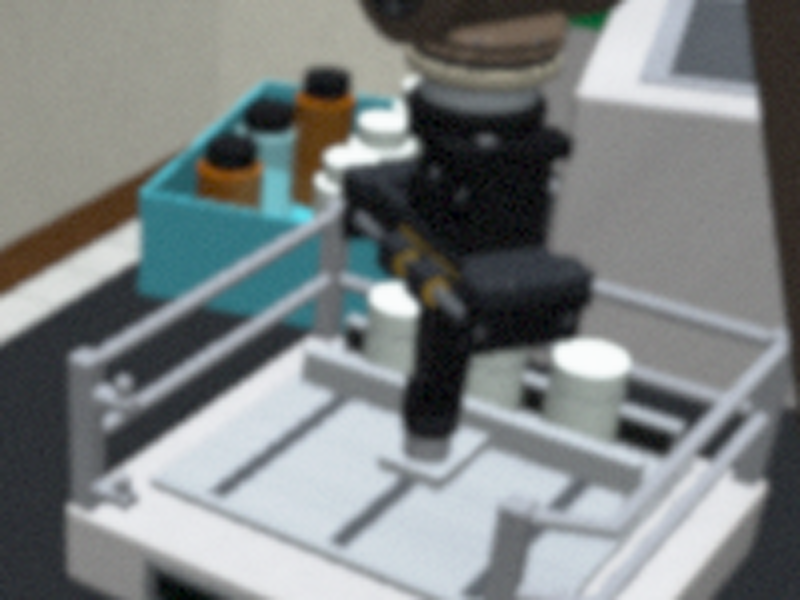

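The knob is gripped and its wing has turned clockwise to about q = 1.27. The jars stay upright behind the bar. Releasing, then checking.

```bash
python3 -m creep '[[[0,0,0],[0.001,0.001,0],0.1],[[0,0,0],[0.001,0.001,0],0.2],[[0,0,0],[0.001,0.001,0],0.3],[[0,0,0],[0.001,0.001,0.0],0.4],[[0,0,0],[0.001,0.001,0.02],0.5]]'
python3 -m creep '[[[0,0,7],[0,0,0.03],0.6],[[0,0,14],[0,0,0.07],0.6],[[0,0,21],[0,0.03,0.1],0.6],[[0,0,28],[-0.01,0.07,0.1],0.6],[[0,0,35],[-0.02,0.11,0.1],0.6]]'
python3 -m creep '[[[0,0,7],[0,0.04,0],0.6],[[0,0,14],[0,0.08,0],0.6],[[0,0,21],[0,0.12,0],0.6],[[0,0,28],[0,0.16,0],0.6],[[0,0,35],[0,0.2,0],0.6]]'
python3 - <<'E'
from jars import *
p=snap("top","t7.png",(300,130,480,310),4); s=snap("side","s7.png",(250,60,450,210),4)
for q in (p,s): print([(round(r["p"],2),np.round(r["centre"],4).tolist()) for r in place_of("jar1",q)]); print([(round(r["p"],2),np.round(r["centre"],4).tolist()) for r in place_of("knob_grip",q)]);print([(round(r["p"],2),np.round(r["centre"],4).tolist()) for r in place_of("fence_mid",q)])
E
```

```text
clock: 33.92
position: [0.5284, -0.1985, 0.1448]
eef_rot: [[0.604, 0.797, -0.005], [0.797, -0.604, 0.002], [-0.001, -0.005, -1.0]]
force: [0.5, 0.0, -0.2]
gripper_width: 0.0332
clock: 34.33
position: [0.5101, -0.0884, 0.249]
eef_rot: [[0.034, 0.999, 0.003], [0.999, -0.034, -0.001], [-0.001, 0.003, -1.0]]
force: [0.4, 0.2, -1.3]
gripper_width: 0.0564
clock: 34.75
position: [0.5096, 0.113, 0.2476]
eef_rot: [[-0.547, 0.837, 0.0], [0.837, 0.547, -0.0], [-0.0, 0.0, -1.0]]
force: [0.2, -0.4, -0.1]
gripper_width: 0.0569
[(0.94, [0.825, 0.161, -0.0021]), (0.77, [0.5915, -0.2746, 0.0798]), (0.77, [0.528, -0.2752, 0.0843]), (0.65, [0.4613, -0.2672, 0.0858]), (0.6, [0.6398, 0.2198, 0.0036])]
[(0.77, [0.528, -0.1929, 0.133]), (0.32, [0.4643, -0.269, 0.0868])]
[(0.83, [0.528, -0.2956, 0.0834])]
[(0.87, [0.8316, 0.162, -0.0005]), (0.79, [0.638, 0.2204, -0.0026]), (0.78, [0.4598, -0.2688, 0.0782]), (0.65, [0.5885, -0.2772, 0.0823]), (0.61, [0.5268, -0.2734, 0.085]), (0.61, [0.3441, 0.0488, 0.0004])]
[(0.53, [0.6781, 0.0911, 0.0045]), (0.5, [0.5283, -0.193, 0.1356])]
[(0.78, [0.5235, -0.2974, 0.0824])]
```

View pics/s7.png

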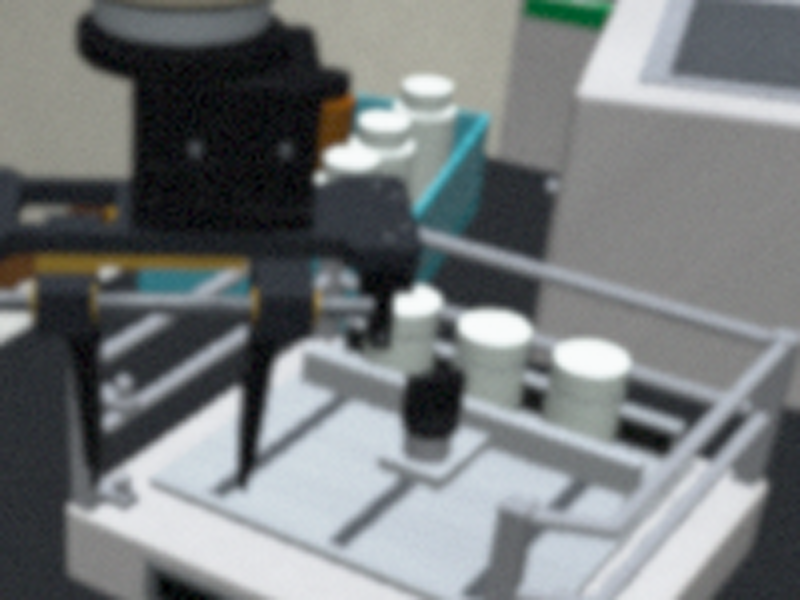

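View pics/t7.png

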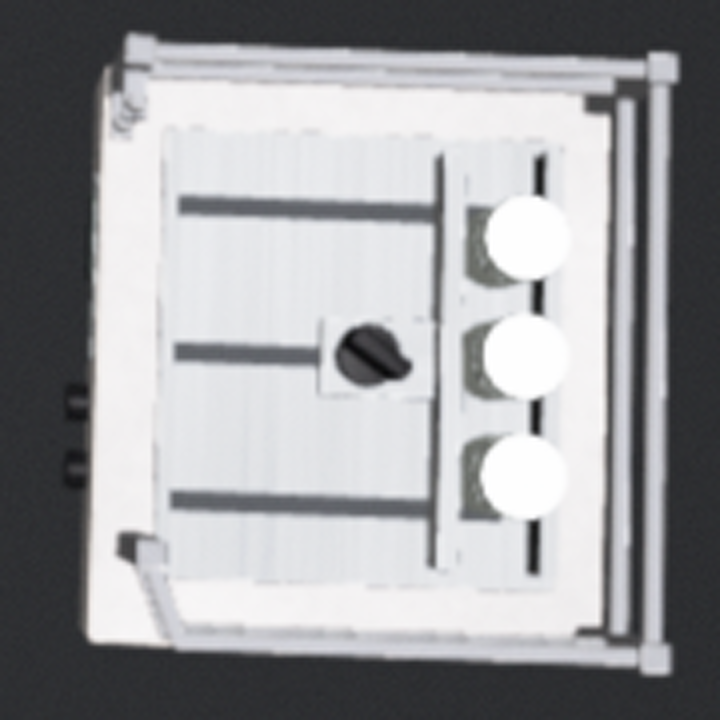

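The jars touch the bar at top-crop (470,360) and the fence at (540,360). I check the gap in pixels against the bar's and fence's projected edges.

Run:
```python
from h import *
p=read_camera("top"); g=p["pixels"].astype(float).mean(2)
o=np.array([.52784,-.19883]);th=-1.60282
R=np.array([[np.cos(th),-np.sin(th)],[np.sin(th),np.cos(th)]])
W=lambda x,y,z:[*(o+R@np.array([x,y])/1e3),z/1e3]
for y in (97,33,-33,-97):
    v=int(round(proj(p,W(60,y,83))[1]))
    for gap in (46,48.5):
        print(y,v,gap,"barfront base/top",proj(p,W(98-gap-12,y,83)).round(1),proj(p,W(98-gap-12,y,109)).round(1),"fence base/top",proj(p,W(98,y,83)).round(1),proj(p,W(98,y,107)).round(1))
    print(g[v-1:v+2,405:440].mean(0).round().astype(int).tolist())
```

```text
97 178 46 barfront base/top [407.  177.7] [410.1 176.2] fence base/top [432.1 178.5] [435.5 177.1]
97 178 48.5 barfront base/top [405.9 177.7] [409.  176.2] fence base/top [432.1 178.5] [435.5 177.1]
[230, 230, 228, 177, 107, 95, 195, 228, 230, 230, 230, 218, 226, 231, 231, 230, 230, 231, 233, 234, 232, 229, 233, 234, 232, 234, 237, 231, 181, 122, 109, 174, 220, 230, 230]
33 206 46 barfront base/top [406.5 205.3] [409.6 204.5] fence base/top [431.7 206.1] [435.1 205.4]
33 206 48.5 barfront base/top [405.5 205.3] [408.5 204.4] fence base/top [431.7 206.1] [435.1 205.4]
[230, 229, 201, 133, 100, 174, 219, 228, 228, 229, 222, 227, 230, 230, 231, 232, 231, 231, 234, 236, 234, 232, 231, 232, 232, 233, 229, 178, 86, 35, 96, 199, 229, 230, 231]
-33 234 46 barfront base/top [406.1 234. ] [409.2 233.8] fence base/top [431.3 234.8] [434.7 234.7]
-33 234 48.5 barfront base/top [405.  233.9] [408.  233.8] fence base/top [431.3 234.8] [434.7 234.7]
[230, 225, 164, 93, 101, 201, 231, 232, 233, 233, 230, 229, 229, 230, 231, 230, 229, 231, 234, 234, 232, 231, 232, 232, 233, 233, 228, 152, 46, 45, 149, 213, 228, 229, 232]
-97 262 46 barfront base/top [405.6 262. ] [408.7 262.5] fence base/top [431.  262.8] [434.4 263.3]
-97 262 48.5 barfront base/top [404.5 261.9] [407.6 262.4] fence base/top [431.  262.8] [434.4 263.3]
[228, 191, 124, 103, 186, 228, 233, 232, 233, 233, 232, 231, 230, 230, 230, 230, 230, 230, 230, 230, 230, 230, 231, 232, 233, 229, 181, 90, 28, 71, 190, 225, 228, 229, 233]
```

The strip spacing is 25.1–25.3 px against 25.35 px expected at a 46 mm gap, so the clamp is snug. Next is the gate, which I measure now.

Run:
```python
from meas import *
p=snap("top","g1.png",(110,190,210,320),6)
near=dict(gate_grip=[.437,.361,.085],knuckle_top=[.563,.339,.08],knuckle_low=[.563,.339,.015])
o=avg(list(near),4,near=near)
for l in o:
    for c in("top","side"):
        a=[x[2] for x in o[l] if x[0]==c]
        if a: print(l,c,len(a),np.mean(a,0).round(4),np.std(a,0).round(4))
```

```text
gate_grip top 4 [0.4357 0.3607 0.0863] [0.0015 0.0015 0.0012]
gate_grip side 4 [0.435  0.3618 0.0858] [0.0019 0.0012 0.0014]
knuckle_top top 4 [0.5599 0.3367 0.0845] [0.0012 0.0005 0.0007]
knuckle_top side 4 [0.5655 0.3377 0.0792] [0.0006 0.001  0.0016]
knuckle_low top 4 [0.5633 0.3397 0.0157] [0.0004 0.0014 0.0016]
knuckle_low side 3 [0.5639 0.3371 0.0144] [0.0015 0.0006 0.0015]
```

View pics/g1.png

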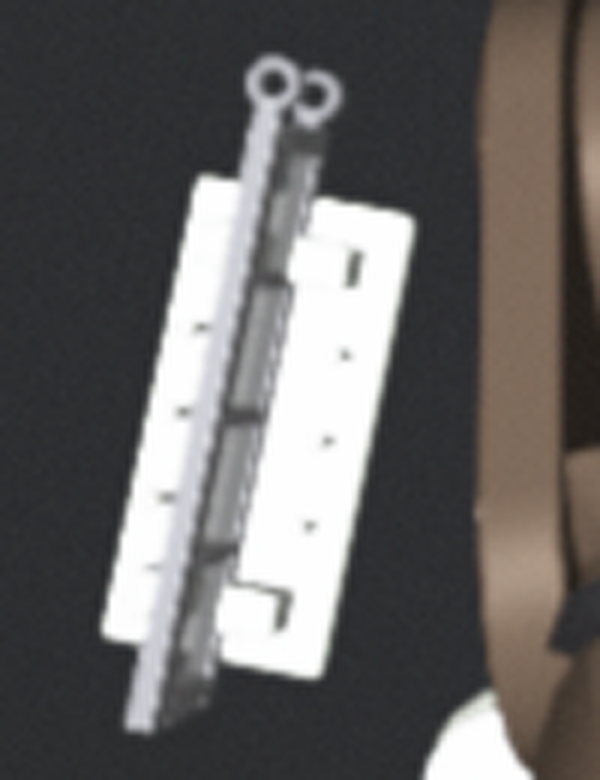

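The top crop shows the rail running from (262,110) to (143,725), with the upper knuckle ring at (272,83) and the lower one at (315,95).

Run:
```python
from h import *
p=read_camera("top"); s=read_camera("side")
a=onz(p,110+262/6,190+110/6,.095);b=onz(p,110+143/6,190+725/6,.095);r=onz(p,110+272/6,190+83/6,.095);rl=onz(p,110+315/6,190+95/6,.030)
print(a,b,r,rl); d=(r-b)[:2];print(np.degrees(np.arctan2(d[1],d[0])),np.linalg.norm(d), np.degrees(np.arctan2(*(a-b)[[1,0]])))
y=d/np.linalg.norm(d); print("grip",r[:2]-.13*y)
```

```text
[0.55146317 0.33915949 0.095     ] [0.32059487 0.38004607 0.095     ] [0.56173574 0.33552836 0.095     ] [0.56192198 0.33460402 0.03      ]
-10.459771355738045 0.24521570850543242 -10.042902948813065
grip [0.433896   0.35912922]
```

```bash
python3 -m creep '[[[0,0,7],[-0.01,0.035,0],0.8],[[0,0,14],[-0.02,0.07,0],0.8],[[0,0,21],[-0.03,0.105,0],0.8],[[0,0,28],[-0.04,0.14,0],0.8],[[0,0,35],[-0.05,0.175,0],0.8]]'
python3 -m creep '[[[0,0,6],[-0.01,0.035,0],0.8],[[0,0,11.6],[-0.0195,0.071,0],0.8],[[0,0,11.6],[-0.0195,0.071,0],0.8],[[0,0,11.6],[-0.0195,0.071,-0.03],0.8],[[0,0,11.6],[-0.0195,0.071,-0.07],0.8]]'
python3 -m creep '[[[0,0,0],[0,0,-0.02],0.8],[[0,0,0],[0,0,-0.02],0.8],[[0,0,0],[0,0,-0.02],0.8],[[0,0,0],[0,0,-0.02],0.8],[[0,0,0],[0,0,-0.02],0.8]]'
python3 - <<'E'
from h import *
snap("side","g2.png",(150,230,350,380),4);snap("top","g3.png",(110,190,210,320),5)
E
```

```text
clock: 37.37
position: [0.459, 0.2879, 0.2478]
eef_rot: [[-0.928, 0.372, 0.0], [0.372, 0.928, 0.0], [-0.0, 0.0, -1.0]]
force: [0.0, 0.7, 0.3]
gripper_width: 0.0758
clock: 37.78
position: [0.4411, 0.3588, 0.1794]
eef_rot: [[-0.983, 0.182, 0.006], [0.182, 0.983, 0.004], [-0.005, 0.004, -1.0]]
force: [0.9, 1.2, -1.8]
gripper_width: 0.0763
clock: 38.2
position: [0.441, 0.3577, 0.1594]
eef_rot: [[-0.983, 0.183, 0.002], [0.183, 0.983, 0.002], [-0.002, 0.002, -1.0]]
force: [-0.2, 1.3, 0.8]
gripper_width: 0.0762
```

View pics/g2.png

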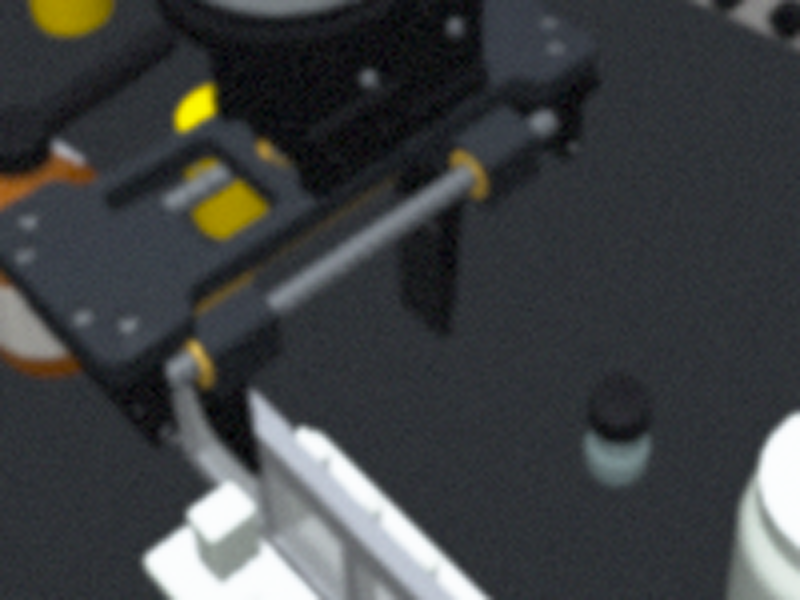

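View pics/g3.png

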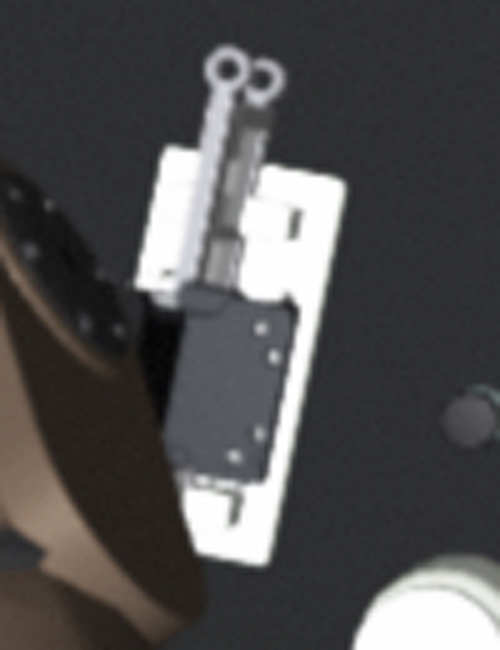

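The fingers straddle the rail line, which runs towards the ring at top-crop (228,68). I descend and grip.

```bash
python3 -m creep '[[[0,0,0],[0,0.0015,-0.03],0.8],[[0,0,0],[0,0.0015,-0.06],0.8],[[0,0,0],[0,0.0015,-0.08],0.8],[[0,0,0],[0,0.0015,-0.092],0.8],[[0,0,0],[0,0.0015,-0.0925],0.8]]'
python3 -m creep '[[[0,0,0],[0,0,0],0.6],[[0,0,0],[0,0,0],0.45],[[0,0,0],[0,0,0],0.3],[[0,0,0],[0,0,0],0.15],[[0,0,0],[0,0,0],0.05]]'
python3 -m creep '[[[0,0,0],[0,0,0],0],[[0,0,0],[0,0,0],0],[[0,0,0],[0,0,0],0],[[0,0,0],[0,0,0],0],[[0,0,0],[0,0,0],0]]'
python3 -m creep '[[[0,0,0],[0,0,0],0],[[0,0,0],[0,0,0],0],[[0,0,0],[0,0,0],0],[[0,0,0],[0,0,0],0],[[0,0,0],[0,0,0],0]]'
```

```text
clock: 38.72
position: [0.4397, 0.3584, 0.0636]
eef_rot: [[-0.983, 0.183, -0.002], [0.183, 0.983, -0.001], [0.002, -0.002, -1.0]]
force: [-0.6, 0.4, 0.7]
gripper_width: 0.0762
clock: 39.13
position: [0.4405, 0.3591, 0.066]
eef_rot: [[-0.983, 0.183, 0.001], [0.183, 0.983, 0.001], [-0.001, 0.001, -1.0]]
force: [-0.5, 0.0, -0.7]
gripper_width: 0.0481
clock: 39.55
position: [0.4402, 0.3589, 0.0651]
eef_rot: [[-0.983, 0.183, -0.0], [0.183, 0.983, 0.0], [0.0, 0.0, -1.0]]
force: [0.2, -0.3, -0.6]
gripper_width: 0.0147
clock: 39.97
position: [0.4402, 0.3589, 0.0652]
eef_rot: [[-0.983, 0.183, 0.0], [0.183, 0.983, 0.0], [-0.0, 0.0, -1.0]]
force: [0.6, -0.3, 0.3]
gripper_width: 0.0095
```

```bash
python3 -m creep '[[[0,0,0],[0,0,0.005],0],[[0,0,0],[0,0,0.02],0],[[0,0,0],[0,0,0.04],0],[[0,0,0],[0,0,0.065],0],[[0,0,0],[0,0,0.09],0]]'
python3 -m creep '[[[0,0,0],[0,0,0.02],0],[[0,0,0],[0,0,0.04],0],[[0,0,0],[0,0,0.045],0],[[0,0,0],[0,0,0.045],0],[[0,0,0],[0,0,0.045],0]]'
python3 - <<'E'
from h import *
s=ctrl.read_state();print(s["moment"].round(3))
snap("side","g4.png",(80,180,360,400),2.8);
E
```

```text
clock: 40.38
position: [0.4398, 0.3586, 0.1559]
eef_rot: [[-0.983, 0.183, -0.001], [0.183, 0.983, -0.001], [0.001, -0.001, -1.0]]
force: [-0.3, 0.2, -2.9]
gripper_width: 0.0095
clock: 40.8
position: [0.4399, 0.3587, 0.1994]
eef_rot: [[-0.983, 0.183, -0.001], [0.183, 0.983, -0.0], [0.001, -0.0, -1.0]]
force: [-1.0, -0.4, -3.0]
gripper_width: 0.0102
[ 0.113 -0.165 -0.005]
```

View pics/g4.png

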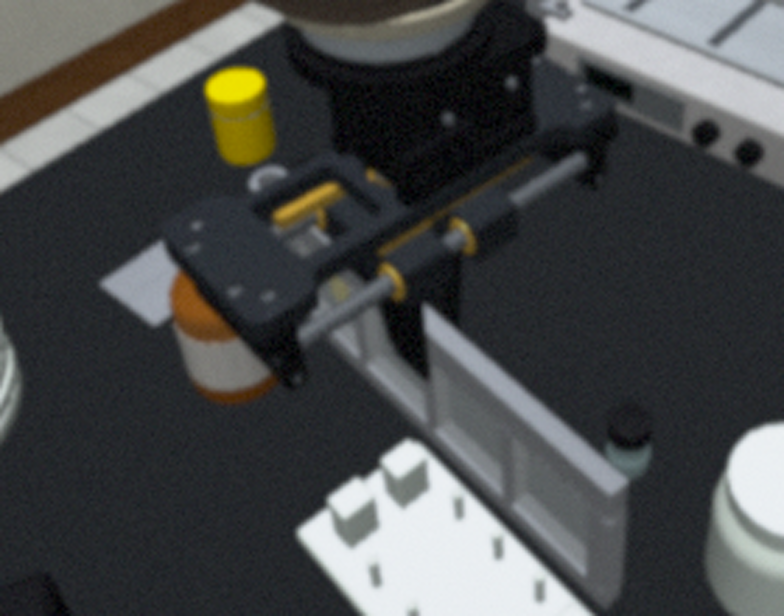

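The gate hangs level from the gripper, with its rail running from (345,290) to (615,485), and it is clear of the rack. Carrying it to the front of the shaker.

```bash
python3 -m creep '[[[0,0,0],[0.006,-0.02,0],0],[[0,0,0],[0.016,-0.053,0],0],[[0,0,0],[0.026,-0.087,0],0],[[0,0,0],[0.036,-0.12,0],0],[[0,0,0],[0.046,-0.154,0],0]]'
python3 -m creep '[[[0,0,0],[0.01,-0.033,0],0],[[0,0,0],[0.02,-0.067,0],0],[[0,0,0],[0.03,-0.1,0],0],[[0,0,0],[0.04,-0.134,0],0],[[0,0,0],[0.05,-0.16,0],0]]'
python3 -m creep '[[[0,0,0],[0.004,-0.015,-0.01],0],[[0,0,0],[0.006,-0.023,-0.02],0],[[0,0,0],[0.006,-0.023,-0.03],0],[[0,0,0],[0.006,-0.023,-0.038],0],[[0,0,0],[0.006,-0.023,-0.038],0]]'
python3 - <<'E'
from meas import *
snap("side","h1.png",(220,80,420,230),4);snap("top","h2.png",(280,130,360,290),4)
near=dict(knuckle_top=[.663,.0,.177],knuckle_low=[.663,.0,.112],pin_top=[.6632,-.062,.163],pin_low=[.663,-.062,.098])
o=avg(list(near),3,near=near)
for l in o:
    for c in("top","side"):
        a=[x[2] for x in o[l] if x[0]==c]
        if a: print(l,c,len(a),np.mean(a,0).round(4),np.std(a,0).round(4))
E
```

```text
clock: 41.27
position: [0.4859, 0.2034, 0.1987]
eef_rot: [[-0.983, 0.182, -0.002], [0.182, 0.983, -0.001], [0.002, -0.001, -1.0]]
force: [0.4, 0.2, -3.1]
gripper_width: 0.0097
clock: 41.68
position: [0.536, 0.0425, 0.1987]
eef_rot: [[-0.983, 0.184, -0.002], [0.184, 0.983, -0.0], [0.002, -0.0, -1.0]]
force: [0.5, 0.0, -2.2]
gripper_width: 0.01
clock: 42.1
position: [0.5409, 0.0229, 0.1598]
eef_rot: [[-0.983, 0.182, -0.004], [0.182, 0.983, 0.001], [0.004, -0.0, -1.0]]
force: [-0.7, 0.3, -2.7]
gripper_width: 0.01
knuckle_top top 3 [ 0.6625 -0.0009  0.1808] [0.0007 0.0017 0.0011]
knuckle_top side 3 [ 0.6692 -0.0019  0.176 ] [0.001  0.0008 0.0018]
knuckle_low top 2 [0.6635 0.0036 0.1131] [0.0005 0.0007 0.0006]
knuckle_low side 3 [ 6.658e-01 -2.000e-04  1.127e-01] [0.0019 0.0015 0.0018]
pin_top top 3 [ 0.6642 -0.0606  0.1649] [0.0016 0.0013 0.0004]
pin_low top 3 [ 0.6646 -0.0625  0.1003] [0.001  0.0018 0.0001]
```

View pics/h1.png

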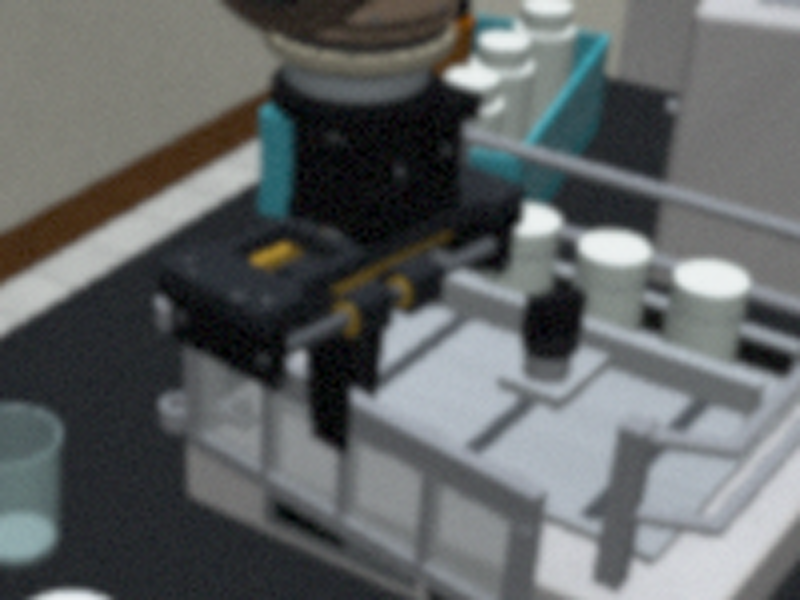

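View pics/h2.png

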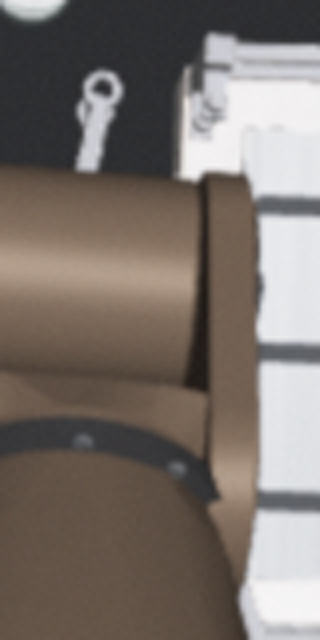

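The gate is in front of the shaker. The ring shows at top-crop (102,91) and the pins near (208,110). I zoom in on that corner.

Run:
```python
from h import *
p=snap("top","h3.png",(295,138,350,173),14)
print(onz(p,305.5,152.75,.1896)); 
for X in ([.6637,-.0620,.163],[.6637,-.0620,.098],[.6637,-.0620,.149],[.6637,-.0620,.084]): print(proj(p,X).round(2), ((proj(p,X)-[295,138])*14+6.5).round())
```

```text
[ 0.66193504 -0.00126297  0.1896    ]
[333.02 154.21] [539. 233.]
[329.75 159.31] [493. 305.]
[332.28 155.36] [528. 250.]
[329.1  160.34] [484. 319.]
```

View pics/h3.png

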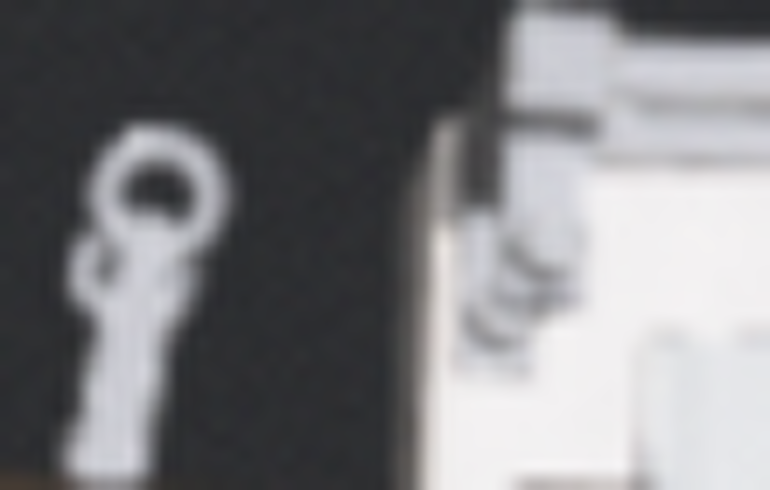

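Run:
```python
from h import *
ims=[]
for i in range(8):
    p=read_camera("top"); ims.append(p["pixels"].astype(float))
im=np.mean(ims,0); np.save("pinavg.npy",im)
c=im[145:170,322:345].mean(2); c=np.clip((c-80)*255/(245-80),0,255).astype(np.uint8)
S=26
big=cv2.resize(c,None,fx=S,fy=S,interpolation=cv2.INTER_CUBIC); big=cv2.cvtColor(big,cv2.COLOR_GRAY2BGR)
raw=big.copy()
def circ(x,y,z,r,col):
    pts=[]
    for t in np.linspace(0,2*np.pi,40):
        q=proj(p,[x+r*np.cos(t),y+r*np.sin(t),z]); pts.append(((q-[322,145])*S+S/2-.5))
    cv2.polylines(big,[np.array(pts,np.int32)],True,col,1)
X,Y=.6637,-.0622
circ(X,Y,.149,.005,(0,0,255));circ(X,Y,.160,.005,(0,255,255));circ(X,Y,.084,.005,(255,0,0));circ(X,Y,.095,.005,(0,255,0))
cv2.imwrite("pics/h4.png",big)
cv2.imwrite("pics/h4r.png",raw)
q=(305.82,151.46); print(onz(p,*q,.1896))
```

```text
[ 0.66466398 -0.00194189  0.1896    ]
```

View pics/h4.png

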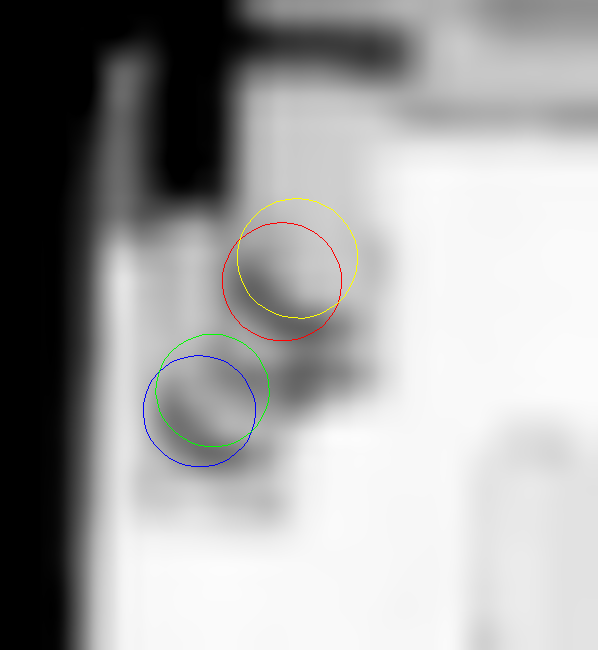

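View pics/h4r.png

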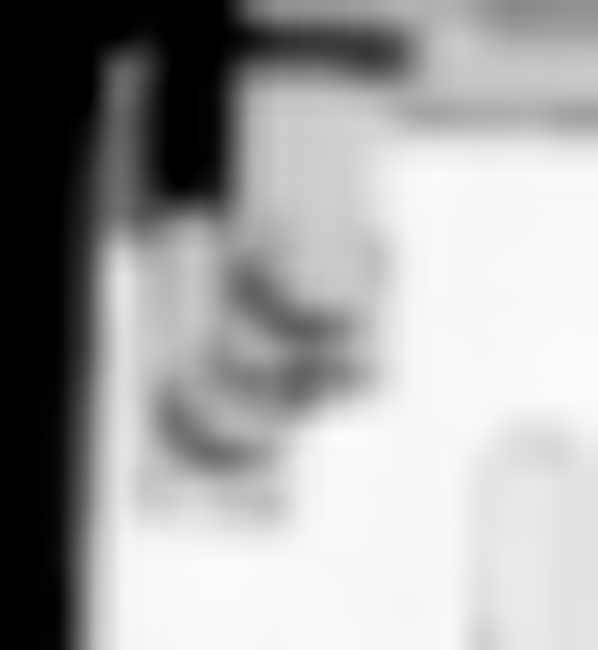

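The pin crescents sit about 1.3 mm right of my overlay, so the pins are near (0.6633, -0.0634). Now I do the same for the ring.

Run:
```python
from h import *
im=np.load("pinavg.npy"); p=read_camera("top"); st=ctrl.read_state(); print(st["position"].round(4))
x0,y0=296,143; S=26
c=im[y0:y0+23,x0:x0+20].mean(2); c=np.clip((c-30)*255/(200-30),0,255).astype(np.uint8)
big=cv2.cvtColor(cv2.resize(c,None,fx=S,fy=S,interpolation=cv2.INTER_CUBIC),cv2.COLOR_GRAY2BGR)
def circ(x,y,z,r,col):
    pts=[(proj(p,[x+r*np.cos(t),y+r*np.sin(t),z])-[x0,y0])*S+S/2-.5 for t in np.linspace(0,2*np.pi,40)]
    cv2.polylines(big,[np.array(pts,np.int32)],True,col,1)
X,Y=.6645,-.0019; zb=st["position"][2]-.0552
circ(X,Y,zb+.085,.010,(0,0,255));circ(X,Y,zb+.085,.006,(0,255,255));circ(X,Y,zb+.020,.010,(255,0,0));circ(X,Y,zb+.02,.006,(0,255,0))
cv2.imwrite("pics/h5.png",big)
```

```text
[0.5422 0.0219 0.1621]
```

View pics/h5.png

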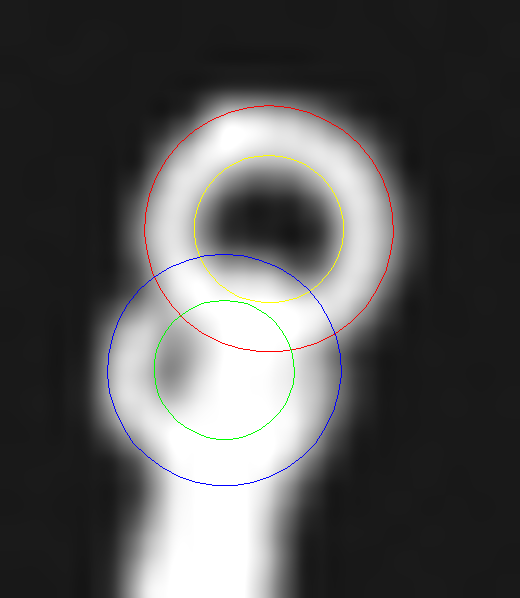

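The overlay fits both rings: knuckles at (0.6645, -0.0020), gate upright, lower end at z ≈ 0.113. I move in by (-0.001, -0.0615).

```bash
python3 -m creep '[[[0,0,0],[0,-0.01,0],0],[[0,0,0],[0,-0.022,0],0],[[0,0,0],[-0.001,-0.034,0],0],[[0,0,0],[-0.001,-0.044,0],0],[[0,0,0],[-0.001,-0.05,0],0]]'
python3 -m creep '[[[0,0,0],[0,-0.004,0],0],[[0,0,0],[0,-0.008,0],0],[[0,0,0],[0,-0.0115,0],0],[[0,0,0],[0,-0.0115,0],0],[[0,0,0],[0,-0.0115,0],0]]'
python3 - <<'E'
from h import *
ims=[]
for i in range(6):
    p=read_camera("top"); ims.append(p["pixels"].astype(float))
im=np.mean(ims,0); st=ctrl.read_state(); print(st["position"].round(4))
x0,y0=318,143; S=24
c=im[y0:y0+24,x0:x0+28].mean(2); c=np.clip((c-30)*255/(240-30),0,255).astype(np.uint8)
big=cv2.cvtColor(cv2.resize(c,None,fx=S,fy=S,interpolation=cv2.INTER_CUBIC),cv2.COLOR_GRAY2BGR)
def circ(x,y,z,r,col):
    pts=[(proj(p,[x+r*np.cos(t),y+r*np.sin(t),z])-[x0,y0])*S+S/2-.5 for t in np.linspace(0,2*np.pi,40)]
    cv2.polylines(big,[np.array(pts,np.int32)],True,col,1)
X,Y=.6633,-.0634; zb=st["position"][2]-.0552
circ(X,Y,zb+.085,.010,(0,0,255));circ(X,Y,zb+.085,.006,(0,255,255));circ(X,Y,.16,.005,(255,0,0));
cv2.imwrite("pics/h6.png",big)
snap("side","h7.png",(220,80,420,230),4)
E
```

```text
clock: 44.62
position: [0.5412, -0.03, 0.1622]
eef_rot: [[-0.983, 0.184, 0.0], [0.184, 0.983, -0.0], [-0.0, -0.0, -1.0]]
force: [-0.2, -0.3, -3.1]
gripper_width: 0.0098
clock: 45.03
position: [0.5412, -0.0396, 0.1621]
eef_rot: [[-0.983, 0.183, -0.0], [0.183, 0.983, 0.0], [0.0, 0.0, -1.0]]
force: [-0.1, -0.3, -3.1]
gripper_width: 0.0097
[ 0.5412 -0.0394  0.1622]
```

View pics/h6.png

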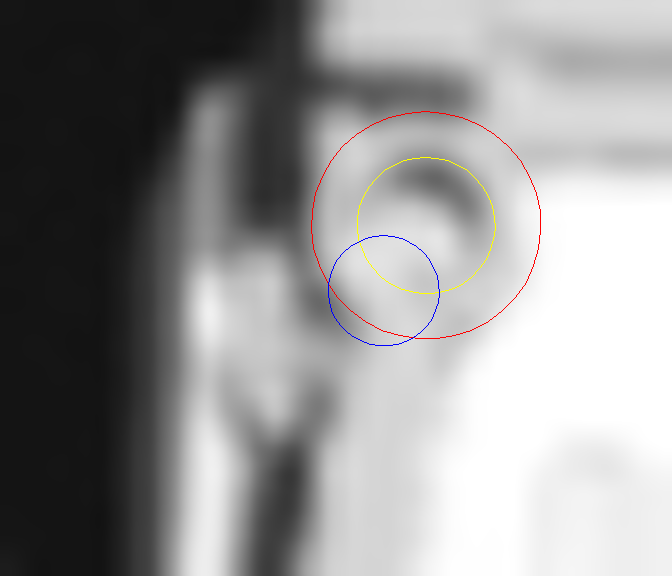

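View pics/h7.png

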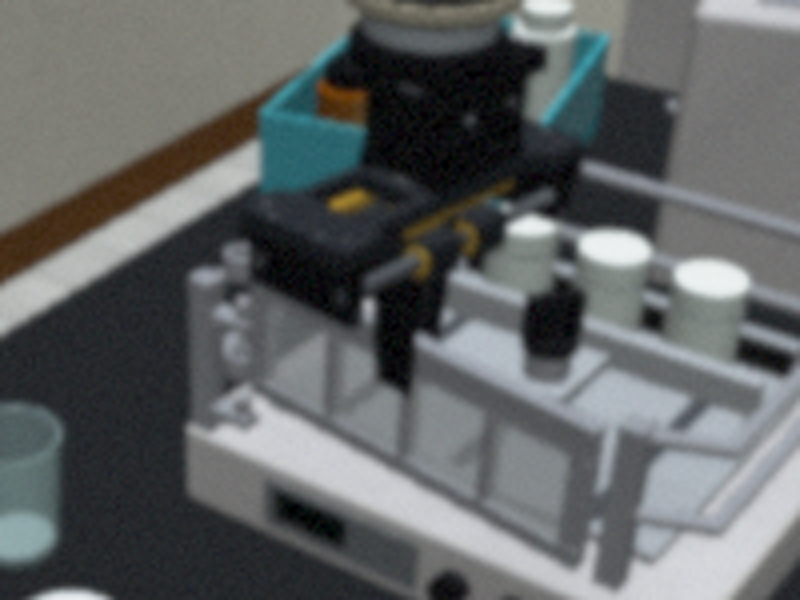

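Both knuckles sit over their pins: in the side crop the upper knuckle is at (237,260) over its pin (235,312), and the lower one at (237,345) over (238,400). I lower gently.

```bash
python3 -m creep '[[[0,0,0],[0,0,-0.003],0],[[0,0,0],[0,0,-0.006],0],[[0,0,0],[0,0,-0.009],0],[[0,0,0],[0,0,-0.012],0],[[0,0,0],[0,0,-0.012],0]]'
python3 -m creep '[[[0,0,0],[0,0,-0.001],0],[[0,0,0],[0,0,-0.002],0],[[0,0,0],[0,0,-0.003],0],[[0,0,0],[0,0,-0.004],0],[[0,0,0],[0,0,-0.005],0]]'
```

```text
clock: 45.8
position: [0.5409, -0.0396, 0.1494]
eef_rot: [[-0.983, 0.183, -0.001], [0.183, 0.983, 0.0], [0.001, 0.0, -1.0]]
force: [-0.2, 0.3, -2.6]
gripper_width: 0.0102
clock: 46.22
position: [0.5412, -0.0396, 0.1451]
eef_rot: [[-0.983, 0.183, 0.0], [0.183, 0.983, 0.0], [-0.0, 0.0, -1.0]]
force: [-0.1, 0.6, -2.0]
gripper_width: 0.0096
```

```bash
python3 -m creep '[[[0,0,0],[0,0,-0.001],0],[[0,0,0],[0,0,-0.002],0],[[0,0,0],[0,0,-0.003],0],[[0,0,0],[0,0,-0.004],0],[[0,0,0],[0,0,-0.004],0]]'
python3 -m creep '[[[0,0,0],[0,0,-0.001],0],[[0,0,0],[0,0,-0.002],0],[[0,0,0],[0,0,-0.003],0],[[0,0,0],[0,0,-0.004],0],[[0,0,0],[0,0,-0.004],0]]'
python3 - <<'E'
from h import *
print(ctrl.read_state()["moment"].round(2)); snap("side","h8.png",(250,130,310,195),10)
E
```

```text
clock: 46.63
position: [0.5412, -0.0397, 0.141]
eef_rot: [[-0.983, 0.183, -0.0], [0.183, 0.983, 0.0], [0.0, 0.0, -1.0]]
force: [-0.4, -0.8, -2.6]
gripper_width: 0.0098
clock: 47.05
position: [0.5412, -0.0396, 0.137]
eef_rot: [[-0.983, 0.183, -0.0], [0.183, 0.983, 0.0], [0.0, 0.0, -1.0]]
force: [-0.6, -0.5, -1.5]
gripper_width: 0.0098
[-0.18 -0.07 -0.18]
```

View pics/h8.png

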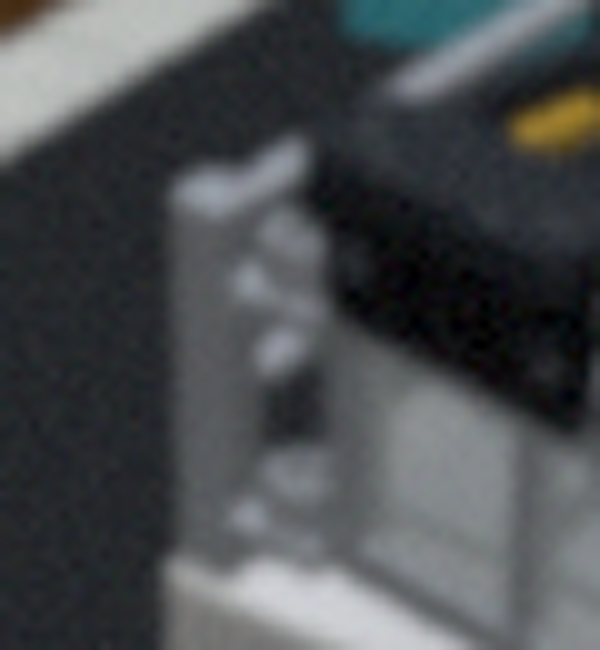

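Knuckles at (290,240) and (295,470) are down near their brackets at (280,290) and (280,530). I lower the last few mm.

```bash
python3 -m creep '[[[0,0,0],[0,0,-0.001],0],[[0,0,0],[0,0,-0.002],0],[[0,0,0],[0,0,-0.003],0],[[0,0,0],[0,0,-0.003],0],[[0,0,0],[0,0,-0.003],0]]'
python3 -m creep '[[[0,0,0],[0,0,-0.001],0],[[0,0,0],[0,0,-0.001],0],[[0,0,0],[0,0,-0.001],0],[[0,0,0],[0,0,-0.001],0],[[0,0,0],[0,0,-0.001],0]]'
```

```text
clock: 47.52
position: [0.5412, -0.0396, 0.1341]
eef_rot: [[-0.983, 0.183, -0.0], [0.183, 0.983, 0.0], [0.0, 0.0, -1.0]]
force: [-0.8, -1.3, -3.3]
gripper_width: 0.0099
clock: 47.93
position: [0.5412, -0.0396, 0.1331]
eef_rot: [[-0.983, 0.183, 0.0], [0.183, 0.983, 0.0], [0.0, 0.0, -1.0]]
force: [-1.2, -1.4, -2.6]
gripper_width: 0.0097
```

```bash
for i in 1 2; do python3 -m creep '[[[0,0,0],[0,0,-0.001],0],[[0,0,0],[0,0,-0.001],0],[[0,0,0],[0,0,-0.001],0],[[0,0,0],[0,0,-0.001],0],[[0,0,0],[0,0,-0.001],0]]' | grep -E "pos|force"; done
```

```text
position: [0.541, -0.0395, 0.1323]
force: [-5.1, 0.9, 2.5]
position: [0.5407, -0.0394, 0.1313]
force: [-6.6, 0.7, 4.1]
```

Contact with the brackets at z = 0.1325, so the knuckles are fully down. Now I swing about the pin on an arc, with the gripper relieved by 1 mm.

```bash
python3 -m creep '[[[0,0,0],[0.0005,0,0.001],0],[[0,0,2.2],[-0.0003,-0.0047,0.001],0],[[0,0,4.4],[-0.001,-0.0095,0.001],0],[[0,0,6.5],[-0.0014,-0.014,0.001],0],[[0,0,6.5],[-0.0014,-0.014,0.001],0]]'
python3 - <<'E'
from h import *
print(ctrl.read_state()["moment"].round(2)); snap("side","h9.png",(220,80,420,230),4)
snap("top","h10.png",(310,130,410,310),4)
E
```

```text
clock: 49.18
position: [0.5389, -0.054, 0.1319]
eef_rot: [[-0.998, 0.068, -0.002], [0.068, 0.998, 0.0], [0.002, 0.0, -1.0]]
force: [-6.4, 0.5, 1.1]
gripper_width: 0.0097
[ 0.06  0.82 -0.06]
```

View pics/h9.png

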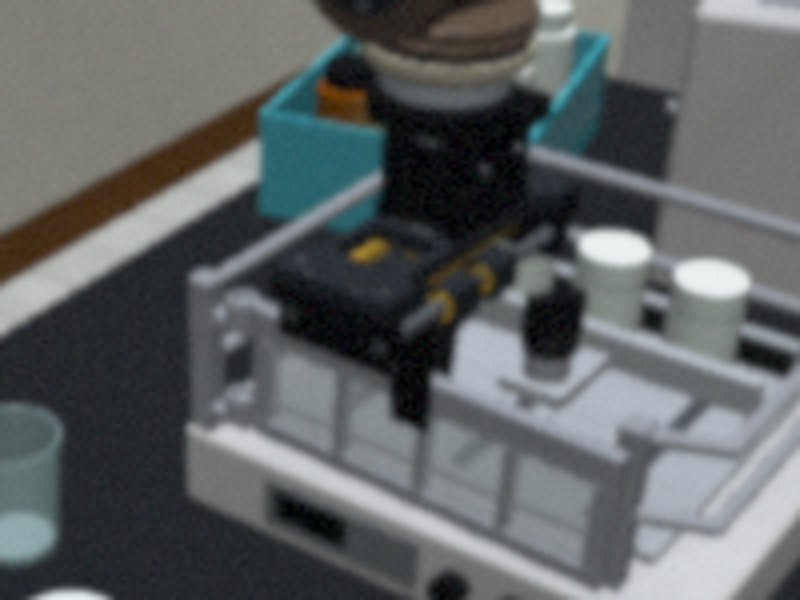

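View pics/h10.png

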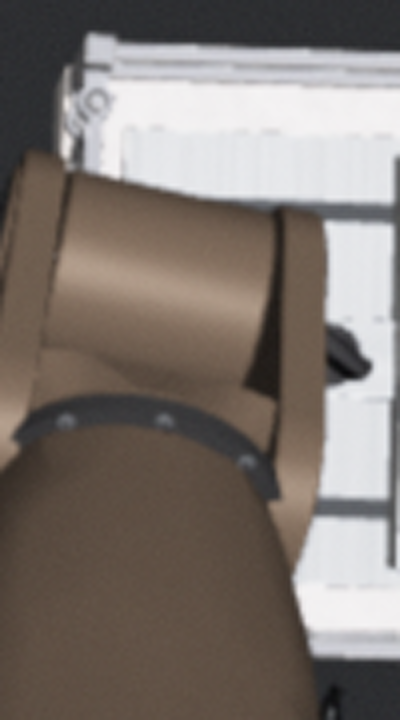

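The gate's free end is close to the post at (630,440), with about 2° to go. Closing the rest softly.

```bash
python3 -m creep '[[[0,0,0.5],[0.0005,-0.001,0],0],[[0,0,1],[0.0005,-0.002,0],0],[[0,0,1.5],[0.0005,-0.003,0],0],[[0,0,2],[0.0005,-0.004,0],0],[[0,0,2],[0.0005,-0.004,0],0]]'
python3 -m creep '[[[0,0,0.3],[0.0003,-0.0006,0],0],[[0,0,0.3],[0.0003,-0.0006,0],0],[[0,0,0.3],[0.0003,-0.0006,0],0],[[0,0,0.3],[0.0003,-0.0006,0],0],[[0,0,0.3],[0.0003,-0.0006,0],0]]'
python3 - <<'E'
from h import *
print(ctrl.read_state()["moment"].round(2)); snap("side","h11.png",(220,80,420,230),4)
E
```

```text
clock: 49.7
position: [0.5388, -0.0576, 0.1319]
eef_rot: [[-0.999, 0.035, -0.004], [0.035, 0.999, 0.001], [0.004, 0.0, -1.0]]
force: [-9.3, -1.0, 3.0]
gripper_width: 0.0099
clock: 50.12
position: [0.5388, -0.058, 0.1319]
eef_rot: [[-1.0, 0.03, -0.004], [0.03, 1.0, 0.001], [0.004, 0.001, -1.0]]
force: [-11.4, -1.1, 4.4]
gripper_width: 0.0101
[-0.21  1.69 -0.24]
```

View pics/h11.png

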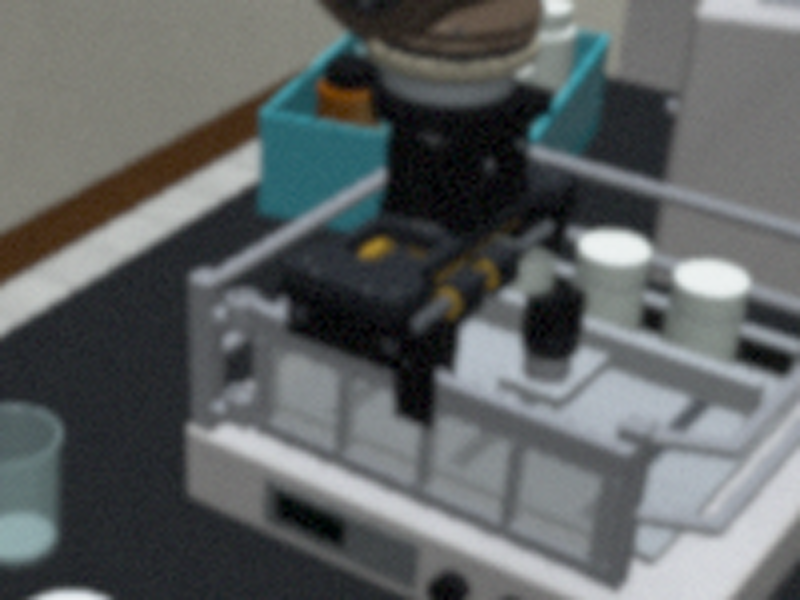

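The gate is shut against the post at (640,455). The x force shows a sideways bind, so I relieve it and then release.

```bash
python3 -m creep '[[[0,0,0],[-0.0005,0,0],0],[[0,0,0],[-0.001,0,0],0],[[0,0,0],[-0.0015,0,0],0],[[0,0,0],[-0.0015,0,0],0],[[0,0,0],[-0.0015,0,0],0]]'
python3 -m creep '[[[0,0,0],[-0.0005,0,0],0],[[0,0,0],[-0.0005,0,0],0],[[0,0,0],[-0.0005,0,0],0],[[0,0,0],[-0.0005,0,0],0],[[0,0,0],[-0.0005,0,0],0]]'
python3 -m creep '[[[0,0,0],[0,0,0],0.05],[[0,0,0],[0,0,0],0.1],[[0,0,0],[0,0,0],0.15],[[0,0,0],[0,0,0],0.2],[[0,0,0],[0,0,0],0.25]]'
python3 -m creep '[[[0,0,0],[0,0,0],0.3],[[0,0,0],[0,0,0],0.35],[[0,0,0],[0,0,0.005],0.4],[[0,0,0],[0,0,0.015],0.4],[[0,0,0],[0,0,0.03],0.4]]'
python3 -m creep '[[[0,0,0],[0,0,0.03],0.5],[[0,0,0],[0,0,0.07],0.5],[[0,0,0],[0,0.03,0.1],0.5],[[0,0,0],[0,0.065,0.11],0.5],[[0,0,0],[0,0.1,0.12],0.5]]'
python3 -m creep '[[[0,0,0],[0,0.03,0],0.5],[[0,0,0],[0,0.07,0],0.5],[[0,0,0],[0,0.11,0],0.5],[[0,0,0],[0,0.15,0],0.5],[[0,0,0],[0,0.18,0],0.5]]'
python3 - <<'E'
from meas import *
snap("side","z1.png",(220,80,420,230),4);p=snap("top","z2.png",(310,130,490,310),4)
o=avg(["knuckle_top","knuckle_low","pin_top","pin_low","gate_grip","gate","jar1"],3)
for l in o:
    for c in("top","side"):
        a=[x[2] for x in o[l] if x[0]==c]
        if a: print(l,c,len(a),np.mean(a,0).round(4),np.std(a,0).round(4))
E
```

```text
clock: 50.58
position: [0.5387, -0.0582, 0.132]
eef_rot: [[-1.0, 0.03, -0.001], [0.03, 1.0, 0.0], [0.001, 0.0, -1.0]]
force: [-5.2, -0.2, -0.6]
gripper_width: 0.0103
clock: 51.0
position: [0.5387, -0.0582, 0.1321]
eef_rot: [[-1.0, 0.03, 0.0], [0.03, 1.0, 0.0], [-0.0, 0.0, -1.0]]
force: [-2.0, -0.5, -3.0]
gripper_width: 0.0096
clock: 51.42
position: [0.5392, -0.0582, 0.1325]
eef_rot: [[-1.0, 0.03, 0.001], [0.03, 1.0, -0.0], [-0.001, -0.0, -1.0]]
force: [0.4, 0.3, 0.4]
gripper_width: 0.0207
clock: 51.83
position: [0.5383, -0.0581, 0.1624]
eef_rot: [[-1.0, 0.03, -0.001], [0.03, 1.0, 0.0], [0.001, 0.0, -1.0]]
force: [-0.2, 0.2, -0.3]
gripper_width: 0.0374
clock: 52.25
position: [0.5387, 0.0425, 0.2852]
eef_rot: [[-0.999, 0.032, 0.004], [0.032, 0.999, -0.0], [-0.004, 0.0, -1.0]]
force: [0.4, 0.4, -0.4]
gripper_width: 0.0473
clock: 52.67
position: [0.5381, 0.2246, 0.2834]
eef_rot: [[-1.0, 0.03, 0.001], [0.03, 1.0, 0.001], [-0.001, 0.001, -1.0]]
force: [0.5, -0.2, -0.1]
gripper_width: 0.0477
knuckle_top top 3 [ 0.659  -0.0619  0.1516] [0.0015 0.0002 0.0021]
knuckle_top side 3 [ 0.6162 -0.141   0.1254] [0.0664 0.1093 0.0304]
knuckle_low top 3 [ 0.6634 -0.0593  0.0829] [0.0021 0.0011 0.0013]
knuckle_low side 3 [ 0.6645 -0.0615  0.0826] [0.0011 0.0005 0.0013]
pin_top top 3 [ 0.5813 -0.0622  0.1485] [0.1147 0.0002 0.0211]
pin_top side 3 [ 0.6637 -0.0614  0.1666] [0.0005 0.001  0.0006]
pin_low top 3 [ 0.6638 -0.0627  0.0999] [0.0006 0.0007 0.0027]
pin_low side 3 [ 0.617  -0.0627  0.116 ] [0.0624 0.0018 0.0238]
gate_grip top 3 [ 0.5325 -0.0619  0.1497] [0.0023 0.0004 0.0012]
gate_grip side 3 [0.4516 0.0425 0.0986] [0.1134 0.143  0.0696]
gate top 3 [ 0.534  -0.0589  0.0738] [0.0009 0.0007 0.001 ]
gate side 3 [ 0.5345 -0.0587  0.0756] [0.0009 0.0015 0.0014]
jar1 top 3 [ 0.646  -0.1291  0.0565] [0.1288 0.2046 0.0391]
jar1 side 3 [ 0.5466 -0.0205  0.0283] [0.2075 0.1832 0.0377]
```

View pics/z1.png

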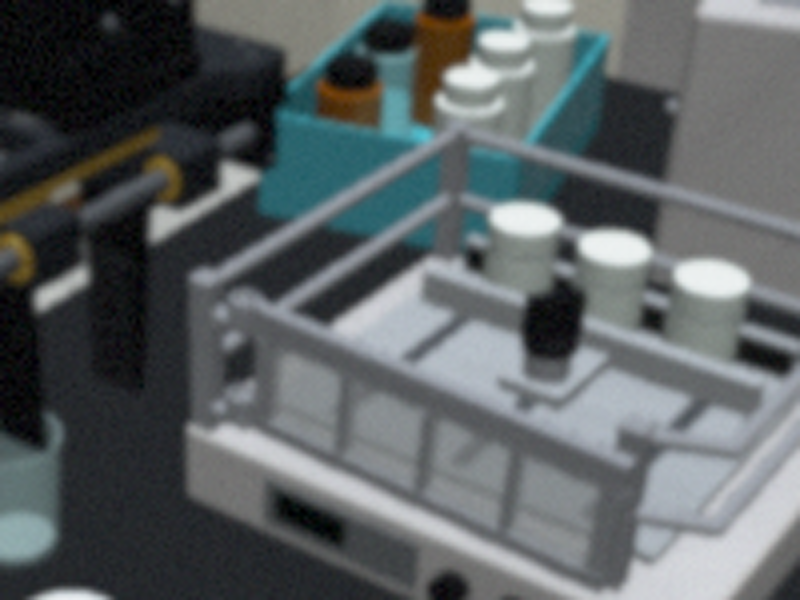

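View pics/z2.png

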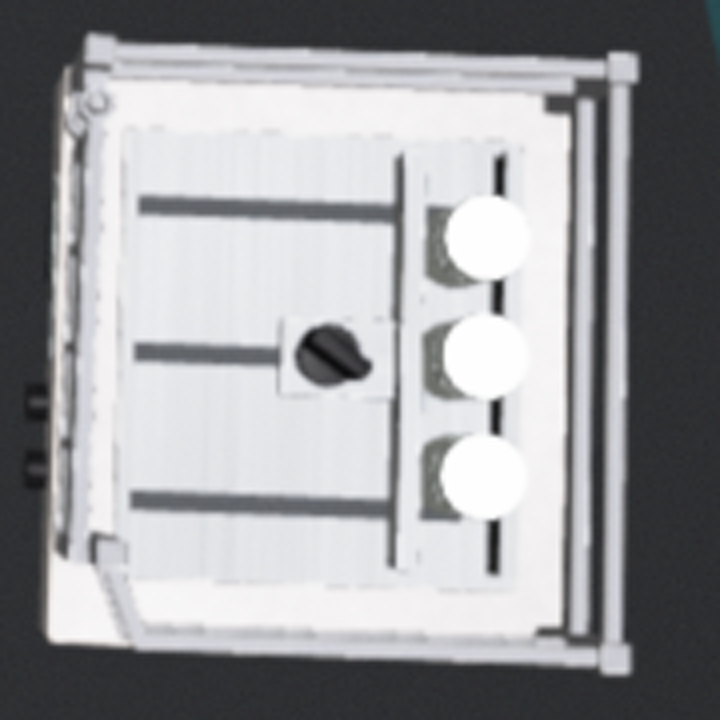

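The gate hangs shut along the front, with its rail meeting the post at top-crop (90,545) and the knuckles down at (95,105). The jars are clamped. One full look for a hidden fourth jar and for anything disturbed.

```bash
python3 -m creep '[[[0,0,0],[0,-0.03,0.03],0.5],[[0,0,0],[-0.03,-0.06,0.03],0.5],[[0,0,0],[-0.06,-0.09,0.03],0.5],[[0,0,0],[-0.06,-0.1,0.03],0.5],[[0,0,0],[-0.06,-0.1,0.03],0.5]]'
python3 - <<'E'
from h import *
a=snap("top","z3.png");b=snap("side","z4.png")
for l in ["amber_bottle","large_jar","beaker","weigh_dish","small_vial","spatula","jar1"]:
    for p in(a,b): print(l,[(round(r["p"],2),np.round(r["centre"],3).tolist()) for r in place_of(l,p) if r["p"]>.5])
E
```

```text
clock: 55.58
position: [0.4777, 0.1201, 0.3129]
eef_rot: [[-0.999, 0.032, 0.001], [0.032, 0.999, -0.0], [-0.001, -0.0, -1.0]]
force: [0.2, 0.1, -0.4]
gripper_width: 0.0475
amber_bottle [(0.62, [0.651, 0.321, -0.0])]
amber_bottle [(0.72, [0.655, 0.322, -0.002])]
large_jar [(0.57, [0.293, 0.244, -0.002])]
large_jar [(0.75, [0.292, 0.249, -0.003])]
beaker []
beaker [(0.72, [0.759, 0.034, -0.005]), (0.57, [0.535, -0.058, 0.077])]
weigh_dish [(0.67, [0.531, -0.061, 0.074]), (0.56, [0.679, 0.093, 0.001])]
weigh_dish []
small_vial []
small_vial [(0.86, [0.402, 0.233, 0.0])]
spatula [(0.67, [0.757, 0.246, 0.001])]
spatula [(0.71, [0.76, 0.243, -0.002])]
jar1 [(0.94, [0.527, -0.274, 0.082]), (0.91, [0.588, -0.275, 0.082]), (0.89, [0.464, -0.272, 0.083]), (0.85, [0.826, 0.161, -0.002]), (0.8, [0.641, 0.219, 0.003])]
jar1 [(0.93, [0.348, 0.051, 0.002]), (0.84, [0.528, -0.271, 0.083]), (0.83, [0.829, 0.16, 0.0]), (0.77, [0.588, -0.276, 0.082]), (0.63, [0.46, -0.271, 0.081]), (0.61, [0.638, 0.218, -0.002])]
```

View pics/z3.png

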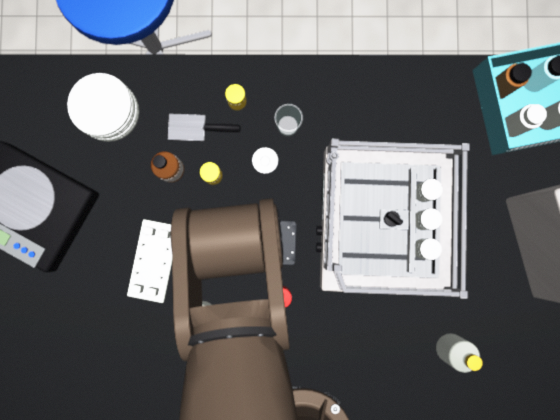

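View pics/z4.png

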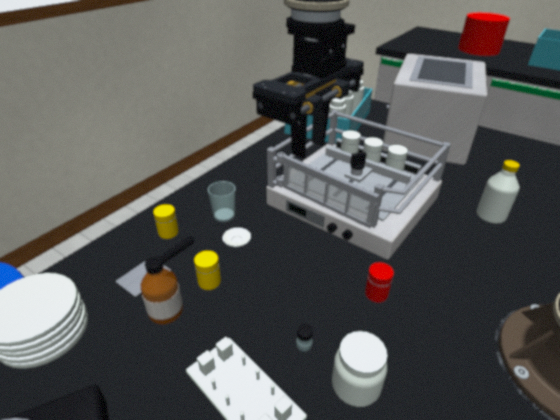

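The three jars at (431,189), (431,219) and (430,249) are clamped, and the gate is shut. Only red and yellow look-alikes remain on the bench, and the bystanders are where they were. Handing in.

Run:
```python
from h import *
print(ctrl.close_job()); s=ctrl.read_state(); print(s["clock"],s["force"].round(1))
```

```text
the job is handed in; nothing more can be done
None
the job is handed in; nothing more can be done
```

The shaker is set up and I handed the job in at about 56 s; no verdict is reported.

**What I did:**
- **Clamp:** I loosened the knob, drew the bar back to a gap of about 85 mm, and stood all three white sample jars along the fence. I then pushed the bar up until it stalled at 16 N and turned the knob to about 1.27 rad.
- **Gate:** I took it from the rack and lowered it on both pins until the brackets took the load. I swung it shut against the latch post, released it and moved the arm clear.

**Last checks:**
- **Gap:** pixel spacing gave about 46 mm.
- **Jars:** all three are upright, with bases at z ≈ 0.082.
- **Gate:** shut within about 1°, knuckles down (lower one at z ≈ 0.083).
- **Bystanders:** those re-seen had not moved. No fourth white jar was found.

**What disagreed:**
- The networks' knob position was about 5 mm off where the gripper held it.
- In the final network averages, several knuckle, pin, gate-grip and jar readings were mixed with false detections. For those I relied on the pictures and on the last, single look.
- The knob angle is inferred from the jaw direction and the picture, not read directly.

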